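Set up the torch bench

TASK

Set up the glass bench: put the graphite block flat in the middle of the white tile and stand the brass mould, mouth up, in the middle of the block; stand the loose rod rest on the bench to the left (as the robot sees it) of the bolted-down one, 140 mm from it centre to centre and with the two notches squarely in line. Set the steel dish upright on the bench midway between the two rests, then lay the glass rod across both, resting in their notches and sticking out about equally at either end. Leave the glass jar and the water cup where they stand.

Things in the scene. Friction and masses are not known exactly. Their poses are not given: they have to be found in the camera images.
- post: bolted-down rod rest, fixed: big foot (100 x 60 x 8 mm, four bolts) with a dark steel plate 14 mm thick (along y) whose top forks into a 90-degree V notch, 40 mm wide at the mouth; V bottom 40 mm, tips 63 mm above the bench. Origin: centre of the underside, z up; the notch runs along y, and +y points to the robot's left within about 10 degrees
- tile: square white ceramic tile, 100 x 100 x 8 mm, fixed to the bench. Origin: centre of the underside, z up, x and y along its sides
- rest: loose rod rest, dark steel, 0.25 kg, upright: same notched plate as the bolted one (14 mm thick along y; along x 26 mm wide below the notch, 46 mm at the tips; V bottom 40 mm, tips 63 mm up) on a small foot 50 (x) x 36 (y) x 8 mm without bolts. Origin: centre of the underside, z up; the notch runs along y. Can be gripped across the 14 mm
- block: dark grey graphite block, 80 (x) x 50 (y) x 20 mm (z), about 0.15 kg, loose, lying flat. Origin: centre of the underside
- mould: round brass mould, a thick-walled cup of outside diameter 44 mm, 40 mm high, wall 6 mm, about 0.25 kg, loose, standing with its mouth up. Origin: centre of the underside, z up
- dish: small round steel dish, 56 mm across, 22 mm high, open at the top, wall 3 mm, about 0.09 kg, loose. Its sides are upright from 8 mm above the bench to the rim. Origin: centre of the underside, z up
- rod: pale clear glass rod, 12 mm diameter, 220 mm long, about 0.06 kg, loose, lying on the bench. Origin: the middle of the rod, on its axis (6 mm above the bench as it lies, 48.5 mm when it lies in both notches); x runs along the rod
- jar: small closed glass jar with a black cap, 42 mm diameter, 65 mm high, at the far middle of the bench; to be left alone. Origin: centre of the underside
- pot: dark steel water cup, 52 mm across the rim, 50 mm high, in the middle of the bench; to be left alone. Origin: centre of the underside

How it is judged:
By the outcome, as a careful person would: the job done as asked, in the order asked, and still so for the second after the job is handed in, with the robot touching nothing.
It also fails if it takes over 112 s, if anything falls off the work surface, if the arm or the gripper's body presses on something with over 40 N, if the wrist force passes 120 N, or if a joint passes its speed limit or range.

ROBOT

A 6-joint arm with a two-finger parallel gripper is mounted at the origin on the work surface. World frame = base frame: x ahead of the robot, y to its left, z up, the work surface at z = 0. Lengths are in m, angles in rad, forces in N, time in s.
With the tool pointing down it reaches from about 0.275 to 0.875 m from the base axis. Payload 12.5 kg.
Tool frame: the origin (TCP) lies at the very end of the fingers, on their centre line; the grasp point (between the pads) lies robot.pinch_z behind it (robot.pinch_z is the distance from the TCP to the grasp point, in m); z points along the fingers, y is the line along which they close (so a half turn about z gives the same grasp; the last joint's range is limited). The gripper opens to 85 mm and grips with 20 to 120 N. Pads are 22 mm wide; open, the fingers measure 114 mm over their backs; the gripper's body (76 mm by 85 mm) begins 54 mm behind the grasp point. The pads swing forward as they close: fully open they stand 13 mm farther back than shut.
Start: joints at [1.093, 0.351, 1.652, -0, 1.139, -0.085], TCP at [0.21, 0.508, 0.231] pointing down, gripper open.
Joint ranges: [-2.75, 2.75], [-0.79, 2.1], [0.01, 2.65], [-1.57, 4.71], [0.07, 3.14], [-2.87, 2.87]. Speed limits (rad/s): [2.22, 2.22, 2.79, 3.14, 3.14, 3.14].

INTERFACE

Orientations are given as a unit quaternion [w, x, y, z].
In Python, from bench import robot gives the robot as it stands.
- The arm moves only by the shell command python3 -m pendant 'ROWS' [FORCE]. ROWS is JSON, a list of rows, each an object with "grip": the finger opening in mm, from 0 to 85.4; "translation": the shift along the tool's x, y, z in mm, a list of three; "spin": the turn about the tool's z in degrees. In form: [{"grip": grip, "translation": [dx, dy, dz], "spin": spin}, ...]. A call has 1 to 12 rows; each row is the pose to reach, as a shift and turn from the pose commanded when the call began, along the tool's axes at that moment; what a row does not reach only later rows make up. A row lasts 1/12 s, in which the tool goes at most 41.7 mm and 7.16 degrees, less where a joint would pass 70% of its speed; a pose out of reach is approached as far as the arm can. A call with a gripper value outside its range is refused whole. The fingers move at their own pace and stop on an object; FORCE is the grip in N (left out, the last holds). Time passes only in rows, so rows that repeat a pose let the fingers close. It gives the time, the measured TCP pose, the force, the opening and the grip force at its end, in the units of the state.
- robot.sense(): the state, without advancing time (a new reading comes with each control period).
- robot.read_camera(name): name is "scene" or "side" or "wrist"; returns a dict with "image" (400x640x3 uint8, red, green, blue), "vfov" (degrees; the focal length in pixels is half the picture's height over the tangent of half this angle, whatever the lens; pixels are square), "cx", "cy" (the principal point, pixels), "D" ([k1, k2, p1, p2, k3] as OpenCV has them; the pictures are not rectified), "rvec" (rotation vector, rad) and "tvec" (3), from world to camera coordinates, as OpenCV has them. Camera axes: x right, y down, z forward; pixel columns grow to the right and rows downward; lengths in m; the calibration is good to about 2 mm. A picture is of the moment at which its call begins. There is no depth.
- robot.close_job(): hands the job in; it is judged then, once.
The state is a dict: "time_s": time; "joint_positions": joint angles; "dq": joint speeds; "joint_efforts": joint torques, N m; "position": TCP position; "ee_rot": TCP orientation; "force": force on the tool from outside, world axes, zero at the start; "torque": the same for the moment, N m; "opening": finger opening in m; "finger_force": force on a finger pad.
Only numpy, scipy, OpenCV 4.12 (cv2) and the standard library are available. Lean on these libraries where they do the work, as an engineer would, in place of code of your own. Each camera call takes 0.05 s, during which the arm holds its last target. There are 200 camera calls.

## Working session

There is one attempt and no reset: what is moved stays moved. The work goes in short steps, Python scripts to look and compute and a shell command to move; the robot and the scene stay as the last step left them, time stands still between calls to the robot, and variables do not carry over. Pictures are saved under pics/ and viewed, at most 14 in all, crops included, and the job is handed in when it is done.

```bash
ls; mkdir -p pics
cat > h.py <<'E'
import numpy as np, cv2
from bench import robot
def cam(n):
    c=robot.read_camera(n); f=200/np.tan(np.radians(c['vfov'])/2)
    c['K']=np.array([[f,0,c['cx']],[0,f,c['cy']],[0,0,1]]); c['D']=np.array(c['D'],float)
    c['R']=cv2.Rodrigues(np.array(c['rvec'],float))[0]; c['t']=np.array(c['tvec'],float).ravel()
    return c
def ray(c,uv,z):
    uv=np.array(uv,float).reshape(-1,1,2)
    p=cv2.undistortPoints(uv,c['K'],c['D']).reshape(-1,2)
    d=np.c_[p,np.ones(len(p))]@c['R']; o=-c['R'].T@c['t']
    return o+d*((z-o[2])/d[:,2])[:,None]
def proj(c,P):
    return cv2.projectPoints(np.array(P,float).reshape(-1,1,3),c['R'],c['t'],c['K'],c['D'])[0].reshape(-1,2)
def save(n,im): cv2.imwrite('pics/'+n+'.png',cv2.cvtColor(im,cv2.COLOR_RGB2BGR))
E
python3 - <<'E'
from h import *
for n in ['scene','side','wrist']:
    c=cam(n); save(n+'0',c['image']); np.save('pics/%s0.npy'%n,c['image'])
    print(n,-c['R'].T@c['t'],c['R'][2])
print(robot.sense(),robot.pinch_z)
E
```

```text
pics
scene [ 0.97138128 -0.6357117   1.23460282] [-0.303836    0.45059156 -0.83943489]
side [-0.00587851 -0.94848009  0.66190225] [ 0.42380914  0.75943721 -0.49359998]
wrist [0.13512503 0.54025584 0.37458206] [ 0.2951331  -0.12322113 -0.94747718]
{'time_s': 0.15, 'joint_positions': array([ 1.09339343e+00,  3.51137175e-01,  1.65226717e+00,  8.34529967e-06,
        1.13908799e+00, -8.46323780e-02]), 'dq': array([ 6.42401303e-05, -1.12024775e-03, -3.07270548e-03, -1.47453040e-03,
       -3.73465291e-04, -5.41594450e-04]), 'joint_efforts': array([ 3.40455117e-04, -5.06250823e+01, -2.91500723e+01, -1.27343374e-04,
        3.28235088e-03,  3.18264370e-05]), 'position': array([0.21038847, 0.50790076, 0.23087233]), 'ee_rot': array([-1.28395299e-04,  1.95127049e-01,  9.80777871e-01, -4.31140812e-04]), 'force': array([ 0.2426237 , -0.16808825, -0.49908323]), 'torque': array([ 0.04107949, -0.06204859, -0.03446778]), 'finger_force': 0.0, 'opening': 0.08538246172756277} 0.0187
```

View pics/scene0.png

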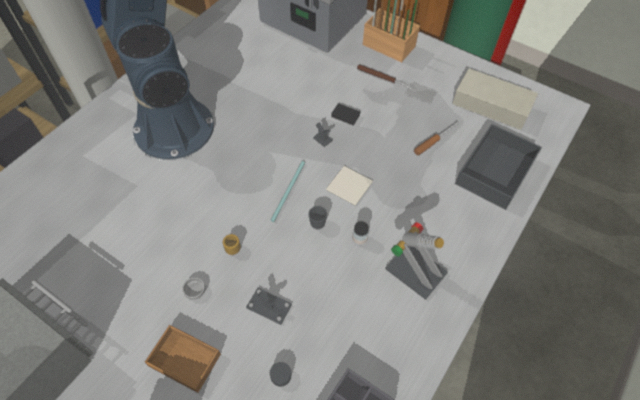

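View pics/side0.png

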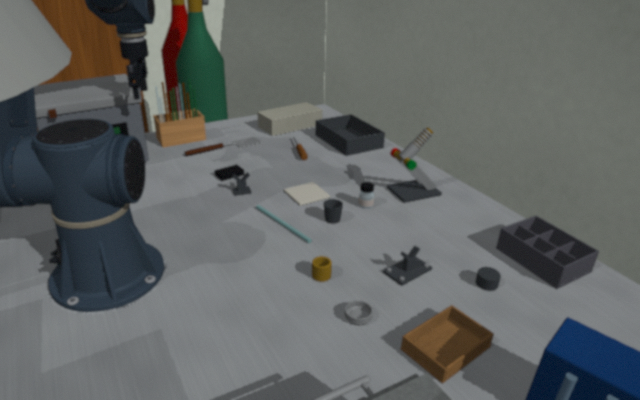

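The scene view shows block (346,113), loose rest (323,132), tile (350,185), rod (289,190), pot (318,217), jar (361,232), mould (232,244), dish (195,287), post (270,305). The side view shows the same things. I'll enlarge both.

Run:
```python
from h import *
a=np.load('pics/scene0.npy')[95:325,175:385]; b=np.load('pics/side0.npy')[160:330,205:435]
a=cv2.resize(a,None,fx=2.6,fy=2.6,interpolation=cv2.INTER_CUBIC)
b=cv2.resize(b,None,fx=3.4,fy=3.4,interpolation=cv2.INTER_CUBIC)
save('sc1',a);save('si1',b)
```

```text
(no output)
```

View pics/sc1.png

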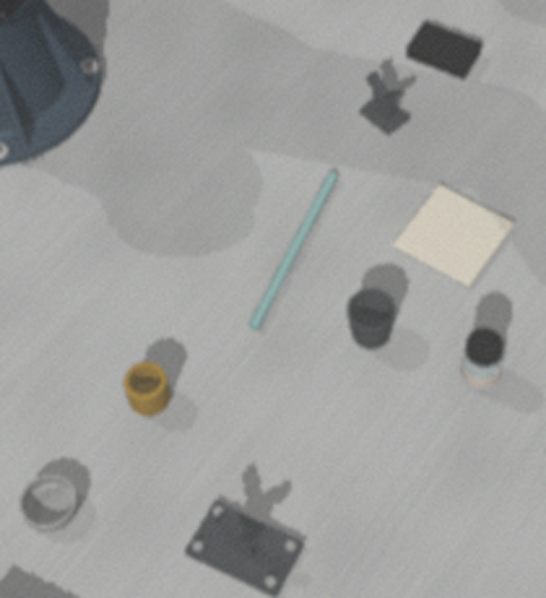

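View pics/si1.png

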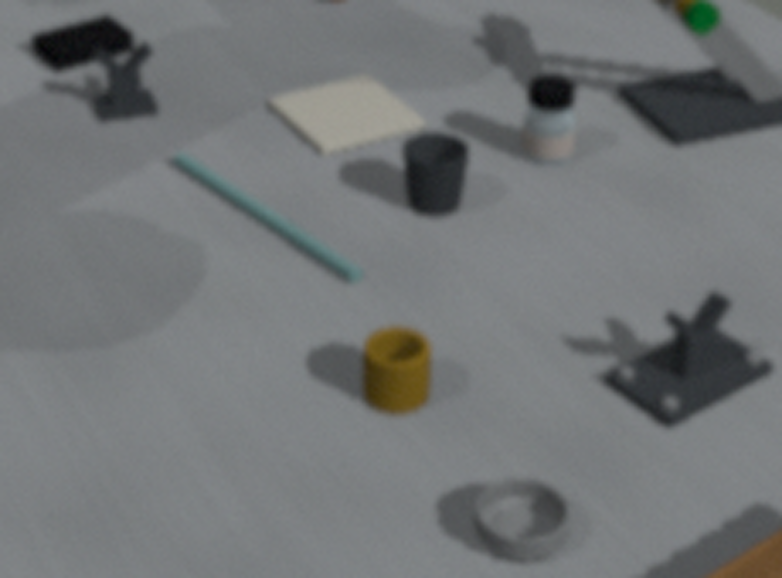

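Crops: block top corners about (427,21),(483,40),(462,77),(407,53); tile (441,183),(514,222),(470,286),(393,246); rod ends (335,173),(256,325); mould mouth (147,377); dish rim (51,500); post foot corners (220,498),(305,540),(277,596),(186,548).

Run:
```python
from h import *
np.set_printoptions(precision=4,suppress=True)
c=cam('scene'); s=cam('side')
g=lambda L,z:ray(c,np.array(L)/2.6+[175,95],z)
gs=lambda L,z:ray(s,np.array(L)/3.4+[205,160],z)
def quad(n,p):
    m=p.mean(0);e=[p[(i+1)%4]-p[i] for i in range(4)]
    print(n,m,[ (round(np.linalg.norm(v),4),round(np.degrees(np.arctan2(v[1],v[0])),1)) for v in e])
quad('block',g([(427,21),(483,40),(462,77),(407,53)],.02))
quad('tile',g([(441,183),(514,222),(470,286),(393,246)],.008))
quad('post',g([(220,498),(305,540),(277,596),(186,548)],.008))
quad('bolts',g([(217,510),(291,546),(270,581),(197,546)],.012))
quad('posts',gs([(603,381),(680,318),(772,368),(668,424)],.008))
r=g([(335,173),(256,325)],.006);print('rod',r,r.mean(0))
print('mould',g([(147,377)],.04),gs([(396,343)],.04));print('dish',g([(51,500)],.022),gs([(521,508)],.022))
print('rest foot',g([(386,115)],.008),'foot corners',g([(359,112),(388,134),(411,119)],.008),gs([(126,108)],.004))
print('pot',g([(372,305)],.05),'jar',g([(485,343)],.065))
```

```text
block [0.4209 0.3421 0.02  ] [(np.float64(0.0744), np.float64(9.7)), (np.float64(0.0658), np.float64(-80.6)), (np.float64(0.0755), np.float64(-175.8)), (np.float64(0.0586), np.float64(98.7))]
tile [0.5745 0.1241 0.008 ] [(np.float64(0.0969), np.float64(0.4)), (np.float64(0.1003), np.float64(-87.3)), (np.float64(0.0982), np.float64(-177.7)), (np.float64(0.1036), np.float64(91.9))]
post [ 0.6059 -0.2987  0.008 ] [(np.float64(0.0953), np.float64(7.3)), (np.float64(0.0612), np.float64(-79.6)), (np.float64(0.1013), np.float64(-173.5)), (np.float64(0.0597), np.float64(94.8))]
bolts [ 0.6049 -0.3019  0.012 ] [(np.float64(0.0821), np.float64(7.8)), (np.float64(0.0397), np.float64(-83.8)), (np.float64(0.0795), np.float64(-171.5)), (np.float64(0.0407), np.float64(99.9))]
posts [ 0.5947 -0.3018  0.008 ] [(np.float64(0.0951), np.float64(20.1)), (np.float64(0.0769), np.float64(-75.7)), (np.float64(0.0987), np.float64(-172.0)), (np.float64(0.0565), np.float64(100.8))]
rod [[ 0.4153  0.1187  0.006 ]
 [ 0.4633 -0.0955  0.006 ]] [0.4393 0.0116 0.006 ]
mould [[ 0.4237 -0.222   0.04  ]] [[ 0.4211 -0.2235  0.04  ]]
dish [[ 0.4257 -0.3737  0.022 ]] [[ 0.4188 -0.3749  0.022 ]]
rest foot [[0.4161 0.2221 0.008 ]] foot corners [[0.3872 0.2077 0.008 ]
 [0.4341 0.1996 0.008 ]
 [0.4438 0.2338 0.008 ]] [[0.4064 0.2176 0.004 ]]
pot [[ 0.5661 -0.027   0.05  ]] jar [[ 0.6904 -0.007   0.065 ]]
```

View pics/wrist0.png

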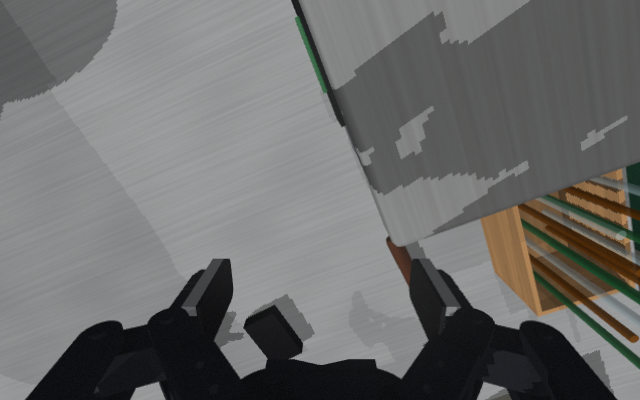

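```bash
cat >> h.py <<'E'
from scipy.spatial.transform import Rotation as Ro
def goto(x,y,z,ang=None,show=True):
    """shift in tool axes (mm) and spin (deg) to bring the TCP to x,y,z, tool y along world angle ang (mod 180)"""
    s=robot.sense(); q=s['ee_rot']; R=Ro.from_quat([q[1],q[2],q[3],q[0]]).as_matrix()
    d=R.T@(np.array([x,y,z])-s['position'])*1000
    a=np.degrees(np.arctan2(R[1,1],R[0,1])); sp=0 if ang is None else -((ang-a+90)%180-90)
    print('shift',d.round(1),'spin',round(sp,1),'| now yang',round(a,1),'q6',round(np.degrees(s['joint_positions'][5]),1),'pos',s['position'].round(4),'t',round(s['time_s'],2))
E
python3 - <<'E'
from h import *
c=cam('wrist'); print(c['vfov'],c['R'],proj(c,[[.42,.342,.02],[.21,.508,.0]]))
q=robot.sense()['ee_rot'];R=Ro.from_quat([q[1],q[2],q[3],q[0]]).as_matrix();print(R)
goto(.36,.342,.2,97)
E
```

```text
65.53275440349123 [[ 3.83219549e-01  9.23657253e-01 -2.39795243e-04]
 [ 8.75160971e-01 -3.63015707e-01  3.19863834e-01]
 [ 2.95357501e-01 -1.22787934e-01 -9.47463493e-01]] [[268.86496262 343.58127621]
 [319.78773469 163.21831684]]
[[-9.23850726e-01  3.82752924e-01 -1.89340833e-04]
 [ 3.82752968e-01  9.23850659e-01 -3.54146449e-04]
 [ 3.93720651e-05 -3.99649220e-04 -9.99999919e-01]]
shift [-201.7  -96.1   31.1] spin -29.5 | now yang 67.5 q6 -4.8 pos [0.2104 0.508  0.2311] t 0.3
```

Run:
```python
from h import *
goto(.42,.342,.2,97)
```

```text
shift [-257.2  -73.2   31.1] spin -29.5 | now yang 67.5 q6 -4.8 pos [0.2104 0.508  0.2311] t 0.3
```

```bash
python3 -m pendant '[{"grip":85,"translation":[-257,-73,31],"spin":-30},{"grip":85,"translation":[-257,-73,31],"spin":-30},{"grip":85,"translation":[-257,-73,31],"spin":-30},{"grip":85,"translation":[-257,-73,31],"spin":-30},{"grip":85,"translation":[-257,-73,31],"spin":-30},{"grip":85,"translation":[-257,-73,31],"spin":-30},{"grip":85,"translation":[-257,-73,31],"spin":-30},{"grip":85,"translation":[-257,-73,31],"spin":-30},{"grip":85,"translation":[-257,-73,31],"spin":-30}]'
python3 - <<'E'
from h import *
c=cam('wrist'); save('w1',c['image']); np.save('pics/w1.npy',c['image'])
g=cv2.cvtColor(c['image'],cv2.COLOR_RGB2GRAY)
m=(g<70).astype(np.uint8); n,l,st,ce=cv2.connectedComponentsWithStats(m)
for i in range(1,n):
    if st[i,4]>300: print(st[i],ce[i])
goto(.42,.342,.2,97)
E
```

```text
time_s: 1.05
position: [0.4209, 0.3411, 0.2]
ee_rot: [-0.0, -0.064, 0.998, -0.0]
force: [0.3, 0.4, 0.2]
opening: 0.085
finger_force: 0.0
[ 501  113   49  126 2642] [525.00340651 172.82816048]
[ 189  121   52   62 1968] [215.20528455 149.9273374 ]
[ 306  130   48   75 3477] [329.37561116 166.55076215]
[  0 233  22  40 616] [  8.56331169 250.91396104]
[   16   259   600   141 37746] [319.17236263 355.77229375]
[  0 349  21  35 510] [  7.81568627 364.9       ]
shift [ 0.1 -0.   0.1] spin 0.4 | now yang 97.4 q6 -63.2 pos [0.4201 0.342  0.2001] t 1.1
```

View pics/w1.png

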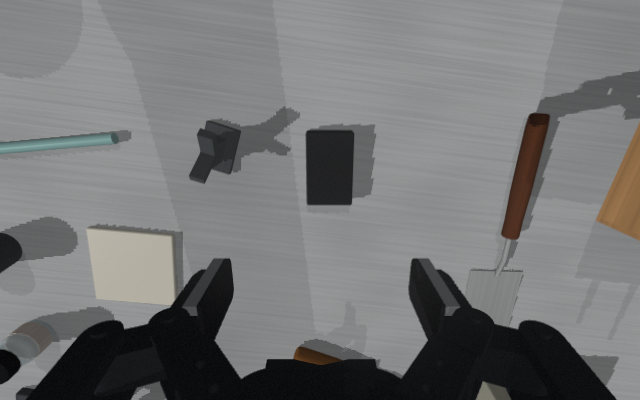

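The wrist view shows the block upright at (330,167), the loose rest at (215,150), the tile with corners about (87,226)–(175,305), and the rod's end at (115,138).

```bash
cat >> h.py <<'E'
def comps(m,amin=300):
    n,l,st,ce=cv2.connectedComponentsWithStats(m.astype(np.uint8))
    return [(st[i],ce[i],(l==i).astype(np.uint8)) for i in range(1,n) if st[i,4]>amin]
def quadfit(m):
    """four corners of a masked quadrilateral by line fits to its hull"""
    c=max(cv2.findContours(m,cv2.RETR_EXTERNAL,cv2.CHAIN_APPROX_NONE)[0],key=cv2.contourArea)
    h=cv2.convexHull(c); b=cv2.minAreaRect(h)
    for e in np.arange(.02,.2,.005):
        q=cv2.approxPolyDP(h,e*cv2.arcLength(h,True),True)
        if len(q)<=4: break
    q=q.reshape(-1,2).astype(float); p=c.reshape(-1,2).astype(float); L=[]
    for i in range(4):
        a,d=q[i],q[(i+1)%4]-q[i]; n=np.linalg.norm(d); d/=n
        s=(p-a)@d; k=abs((p-a)@[-d[1],d[0]])
        v=cv2.fitLine(p[(k<3)&(s>.15*n)&(s<.85*n)].astype(np.float32),cv2.DIST_HUBER,0,.01,.01).ravel(); L.append(np.cross([v[2],v[3],1],[v[2]+v[0],v[3]+v[1],1]))
    X=[np.cross(L[i-1],L[i]) for i in range(4)]
    return np.array([x[:2]/x[2] for x in X])
def rep(n,p):
    e=[p[(i+1)%4]-p[i] for i in range(4)]
    print(n,p.mean(0).round(4),[(round(np.linalg.norm(v)*1000,1),round(np.degrees(np.arctan2(v[1],v[0])),1)) for v in e])
E
python3 - <<'E'
from h import *
c=cam('wrist'); im=c['image']; g=cv2.cvtColor(im,cv2.COLOR_RGB2GRAY)
for s,ce,m in comps((g<70),1500):
    if 300<ce[0]<360 and ce[1]<200: q=quadfit(m); print(q.round(1)); rep('block',ray(c,q,.02))
i=im.astype(int)
for s,ce,m in comps((i[...,0]-i[...,2]>15)&(g>150),1500):
    if ce[0]<200: q=quadfit(m); print(s,q.round(1)); rep('tile',ray(c,q,.008))
E
```

```text
[[352.5 131. ]
 [349.7 204. ]
 [306.7 204. ]
 [304.5 131. ]]
block [0.4141 0.3502 0.02  ] [(np.float64(79.5), np.float64(7.0)), (np.float64(47.7), np.float64(-82.6)), (np.float64(79.5), np.float64(-171.9)), (np.float64(49.2), np.float64(97.4))]
[  86  229   88   76 5266] [[ 86.3 229.8]
 [168.6 237.4]
 [172.4 304.2]
 [ 96.1 298.1]]
tile [0.5725 0.1276 0.008 ] [(np.float64(95.0), np.float64(91.3)), (np.float64(95.1), np.float64(1.6)), (np.float64(95.4), np.float64(-88.5)), (np.float64(95.3), np.float64(-178.7))]
```

Run:
```python
from h import *
c=cam('scene'); im=c['image']; g=cv2.cvtColor(im,cv2.COLOR_RGB2GRAY); np.save('pics/s2.npy',im)
# tile (fixed) from scene & side
for n,bx in (('scene',(320,375,160,212)),('side',(280,335,175,215))):
    c=cam(n); im=c['image'].astype(int); x0,x1,y0,y1=bx
    m=np.zeros((400,640),np.uint8); m[y0:y1,x0:x1]=((im[...,0]-im[...,2])>12)[y0:y1,x0:x1]
    q=quadfit(m); rep(n+' tile',ray(c,q,.008)); print(q.round(1))
c=cam('scene')
print('proj block wrist est',proj(c,[[.4141,.3502,.02]]),'scene est',proj(c,[[.4209,.3421,.02]]))
b=np.load('pics/scene0.npy');g=cv2.cvtColor(b,cv2.COLOR_RGB2GRAY); m=np.zeros((400,640),np.uint8); m[98:130,328:364]=(g<60)[98:130,328:364]
q=quadfit(m); rep('scene block',ray(c,q,.02)); print(q)
b=np.load('pics/side0.npy');g=cv2.cvtColor(b,cv2.COLOR_RGB2GRAY); c=cam('side'); print('side: block top wrist',proj(c,[[.4141,.3502,.02]]),'scene',proj(c,[[.4209,.3421,.02]]))
m=np.zeros((400,640),np.uint8); m[160:182,210:248]=(g<45)[160:182,210:248]; print(cv2.boundingRect(m))
```

```text
scene tile [0.5726 0.1232 0.008 ] [(np.float64(96.5), np.float64(2.4)), (np.float64(99.5), np.float64(-88.2)), (np.float64(96.8), np.float64(-179.6)), (np.float64(96.1), np.float64(91.6))]
[[343.4 166.2]
 [372.  180.5]
 [354.7 204.6]
 [326.2 188.7]]Traceback (most recent call last):
  File "<stdin>", line 7, in <module>
  File "h.py", line 37, in quadfit
    v=cv2.fitLine(p[(k<3)&(s>.15*n)&(s<.85*n)].astype(np.float32),cv2.DIST_HUBER,0,.01,.01).ravel(); L.append(np.cross([v[2],v[3],1],[v[2]+v[0],v[3]+v[1],1]))
      ~~~~~~~~~~~^^^^^^^^^^^^^^^^^^^^^^^^^^^^^^^^^^^^^^^^^^^^^^^^^^^^^^^^^^^^^^^^^^^^^^^^^^
cv2.error: OpenCV(4.12.0) /io/opencv/modules/imgproc/src/linefit.cpp:50: error: (-215:Assertion failed) count > 0 in function 'fitLine2D_wods'
```

Run:
```python
from h import *
c=cam('scene')
print('proj block wrist est',proj(c,[[.4141,.3502,.02]]),'scene est',proj(c,[[.4209,.3421,.02]]))
b=np.load('pics/scene0.npy');g=cv2.cvtColor(b,cv2.COLOR_RGB2GRAY)
m=np.zeros((400,640),np.uint8); m[98:130,328:364]=(g<60)[98:130,328:364]
x=comps(m,50)[0]; print(x[0],x[1]); print(ray(c,[x[1]],.013))
c=cam('side');b=np.load('pics/side0.npy');g=cv2.cvtColor(b,cv2.COLOR_RGB2GRAY)
m=np.zeros((400,640),np.uint8); m[160:182,210:248]=(g<45)[160:182,210:248]
x=comps(m,30)[0]; print(x[0],x[1]); print(ray(c,[x[1]],.012))
```

```text
proj block wrist est [[345.63018015 110.79583138]] scene est [[346.05494125 113.27719722]]Traceback (most recent call last):
  File "<stdin>", line 6, in <module>
IndexError: list index out of range
```

Run:
```python
from h import *
for n,bx,t in (('scene',(98,130,326,366),75),('side',(160,182,210,248),50)):
    c=cam(n); b=np.load('pics/%s0.npy'%n); g=cv2.cvtColor(b,cv2.COLOR_RGB2GRAY); y0,y1,x0,x1=bx
    print(n,g[y0:y1,x0:x1].min(), c['D'],c['vfov'])
    m=np.zeros((400,640),np.uint8); m[y0:y1,x0:x1]=(g<t)[y0:y1,x0:x1]
    for x in comps(m,50): print(x[0],x[1],ray(c,[x[1]],.013))
    P=[proj(c,[p])[0] for p in ([.4141,.3502,.012],[.4209,.3421,.012])]; print(P)
c=cam('wrist');print(c['D'],c['cx'],c['cy'])
```

```text
scene 58 [0.00796267 0.         0.         0.         0.        ] 42.448785436991834
[332 104  28  20 323] [345.40866873 113.79256966] [[0.41722494 0.34472061 0.013     ]]
[array([345.49737017, 112.53267848]), array([345.91992626, 115.00985503])]
side 6 [-0.07520007  0.          0.          0.          0.        ] 45.52123324511569
[215 166  33  16 293] [229.99317406 172.93515358] [[0.41243159 0.33422103 0.013     ]]
[array([228.75904618, 171.12150648]), array([231.71897695, 171.69265022])]
[0.01057492 0.         0.         0.         0.        ] 320.66976072713544 197.99613951282987
```

Run:
```python
from h import *
goto(.4150,.3475,.10,97.4)
```

```text
shift [  4.    5.3 100.4] spin 0.1 | now yang 97.5 q6 -63.2 pos [0.4196 0.3427 0.2004] t 1.5
```

```bash
python3 -m pendant '[{"grip":85,"translation":[4,5,100],"spin":0},{"grip":85,"translation":[4,5,100],"spin":0},{"grip":85,"translation":[4,5,100],"spin":0},{"grip":85,"translation":[4,5,100],"spin":0}]'
python3 - <<'E'
from h import *
c=cam('wrist'); im=c['image']; save('w2',im); g=cv2.cvtColor(im,cv2.COLOR_RGB2GRAY)
for s,ce,m in comps((g<70),1500):
    print(s,ce.round(0))
    if 280<ce[0]<380 and ce[1]<230: q=quadfit(m); print(q.round(1)); rep('block',ray(c,q,.02))
goto(.4150,.3475,.003,97.4)
print(proj(c,[robot.sense()['position']]))
E
```

```text
time_s: 1.83
position: [0.4132, 0.3457, 0.0966]
ee_rot: [-0.003, -0.066, 0.998, -0.002]
force: [0.2, -0.6, 0.4]
opening: 0.085
finger_force: 0.0
[ 560  134   80  171 5513] [600. 214.]
[ 116  142   86   95 4448] [161. 187.]
[ 292  156   69  102 6670] [326. 206.]
[[359.7 156. ]
 [356.2 257. ]
 [294.4 257. ]
 [292.5 156. ]]
block [0.4141 0.35   0.02  ] [(np.float64(81.3), np.float64(7.8)), (np.float64(49.3), np.float64(-82.4)), (np.float64(81.3), np.float64(-173.0)), (np.float64(48.1), np.float64(97.5))]
[   26   259   590   141 36394] [319. 357.]
shift [-0.9  1.1 96.1] spin 0.1 | now yang 97.5 q6 -62.6 pos [0.4145 0.3465 0.0991] t 1.88
[[320.57178219 262.66514511]]
```

```bash
python3 - <<'E'
from h import *
goto(.4141,.350,.003,97.5)
E
python3 -m pendant '[{"grip":85,"translation":[0,3,60],"spin":0},{"grip":85,"translation":[0,3,96],"spin":0},{"grip":85,"translation":[0,3,96],"spin":0},{"grip":85,"translation":[0,3,96],"spin":0},{"grip":30,"translation":[0,3,96],"spin":0},{"grip":30,"translation":[0,3,96],"spin":0},{"grip":30,"translation":[0,3,96],"spin":0},{"grip":30,"translation":[0,3,96],"spin":0},{"grip":30,"translation":[0,3,96],"spin":0},{"grip":30,"translation":[0,3,96],"spin":0}]' 40
```

```text
shift [-0.3  3.7 96.1] spin 0.0 | now yang 97.5 q6 -62.6 pos [0.4145 0.3465 0.0991] t 1.88
time_s: 2.72
position: [0.4162, 0.3505, 0.0068]
ee_rot: [0.002, -0.065, 0.998, 0.001]
force: [-1.0, -0.8, 10.9]
opening: 0.0489
finger_force: 40.3
```

```bash
python3 -m pendant '[{"grip":30,"translation":[0,0,-40],"spin":0},{"grip":30,"translation":[0,0,-80],"spin":0},{"grip":30,"translation":[0,0,-120],"spin":0}]'
python3 - <<'E'
from h import *
goto(.5727,.1255,.20,91.5)
E
```

```text
time_s: 2.97
position: [0.4148, 0.3495, 0.1269]
ee_rot: [0.0, -0.065, 0.998, 0.0]
force: [1.2, 1.1, -0.8]
opening: 0.0488
finger_force: 44.0
shift [-127.4 -242.7  -73.1] spin 6.0 | now yang 97.5 q6 -62.3 pos [0.4148 0.3495 0.1269] t 2.97
```

```bash
python3 -m pendant '[{"grip":30,"translation":[-127,-243,-73],"spin":6},{"grip":30,"translation":[-127,-243,-73],"spin":6},{"grip":30,"translation":[-127,-243,-73],"spin":6},{"grip":30,"translation":[-127,-243,-73],"spin":6},{"grip":30,"translation":[-127,-243,-73],"spin":6},{"grip":30,"translation":[-127,-243,-73],"spin":6},{"grip":30,"translation":[-127,-243,-73],"spin":6},{"grip":30,"translation":[-127,-243,-73],"spin":6},{"grip":30,"translation":[-127,-243,-73],"spin":6}]'
python3 - <<'E'
from h import *
c=cam('wrist'); im=c['image']; save('w3',im); np.save('pics/w3.npy',im); g=cv2.cvtColor(im,cv2.COLOR_RGB2GRAY); i=im.astype(int)
for s,ce,m in comps((i[...,0]-i[...,2]>10)&(g>150),1500):
    if 200<ce[0]<420: q=quadfit(m); print(s,q.round(1)); rep('tile',ray(c,q,.008))
goto(.5727,.1255,.2,91.5)
E
```

```text
time_s: 3.72
position: [0.5734, 0.124, 0.1988]
ee_rot: [0.001, -0.012, 1.0, 0.0]
force: [-0.3, 0.4, -0.9]
opening: 0.0493
finger_force: 44.0
[ 277  123   94   58 5302] [[370.8 123. ]
 [367.5 180. ]
 [279.5 180. ]
 [277.5 123. ]]
tile [0.553  0.1278 0.008 ] [(np.float64(62.0), np.float64(0.9)), (np.float64(98.0), np.float64(-88.7)), (np.float64(62.0), np.float64(-179.2)), (np.float64(97.9), np.float64(91.3))]
shift [-0.2  0.4 -1.8] spin -0.1 | now yang 91.4 q6 -83.7 pos [0.5725 0.1251 0.1982] t 3.77
```

View pics/w3.png

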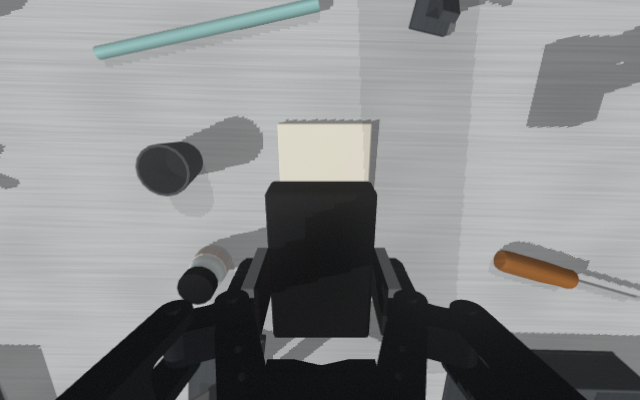

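Run:
```python
from h import *
goto(.572,.128,.030,91.2)
```

```text
shift [  0.6   2.9 168.2] spin 0.2 | now yang 91.4 q6 -83.7 pos [0.5725 0.1251 0.1982] t 3.77
```

```bash
python3 -m pendant '[{"grip":30,"translation":[0,3,40],"spin":0},{"grip":30,"translation":[0,3,80],"spin":0},{"grip":30,"translation":[0,3,120],"spin":0},{"grip":30,"translation":[0,3,155],"spin":0},{"grip":30,"translation":[0,3,168],"spin":0},{"grip":30,"translation":[0,3,175],"spin":0},{"grip":30,"translation":[0,3,179],"spin":0},{"grip":30,"translation":[0,3,182],"spin":0},{"grip":30,"translation":[0,3,182],"spin":0}]'
python3 - <<'E'
from h import *
for k in range(2):cam('side');s=robot.sense();print(s['position'],s['force'])
goto(.572,.128,.011,91.2)
E
```

```text
time_s: 4.52
position: [0.5733, 0.1287, 0.0166]
ee_rot: [0.001, -0.013, 1.0, 0.0]
force: [-0.3, 0.3, -1.1]
opening: 0.0487
finger_force: 44.0
[0.57331453 0.12860312 0.01673303] [-0.13305845  0.56877114 -0.98739218]
[0.5732898  0.12851613 0.01671973] [-0.03511381 -0.56968397 -1.91909218]
shift [ 1.3 -0.5  5.7] spin 0.3 | now yang 91.5 q6 -83.4 pos [0.5733 0.1285 0.0167] t 4.62
```

```bash
python3 -m pendant '[{"grip":30,"translation":[1,0,2],"spin":0},{"grip":30,"translation":[1,0,4],"spin":0},{"grip":30,"translation":[1,0,5.5],"spin":0},{"grip":30,"translation":[1,0,5.5],"spin":0}]'
```

```text
time_s: 4.95
position: [0.5726, 0.1285, 0.0146]
ee_rot: [0.001, -0.013, 1.0, 0.0]
force: [-17.8, -2.1, 50.7]
opening: 0.0488
finger_force: 49.6
```

```bash
python3 -m pendant '[{"grip":30,"translation":[0,0,-2.5],"spin":0},{"grip":80,"translation":[0,0,-2.5],"spin":0},{"grip":80,"translation":[0,0,-2.5],"spin":0},{"grip":80,"translation":[0,0,-2.5],"spin":0},{"grip":80,"translation":[0,0,-3],"spin":0},{"grip":80,"translation":[0,0,-30],"spin":0},{"grip":80,"translation":[0,0,-70],"spin":0},{"grip":80,"translation":[0,0,-110],"spin":0},{"grip":80,"translation":[0,0,-150],"spin":0},{"grip":80,"translation":[0,0,-170],"spin":0}]'
python3 - <<'E'
from h import *
c=cam('wrist'); im=c['image']; save('w4',im); np.save('pics/w4.npy',im); g=cv2.cvtColor(im,cv2.COLOR_RGB2GRAY); i=im.astype(int)
for s,ce,m in comps((g<75),1500):
    if 280<ce[0]<380 and ce[1]<230: q=quadfit(m); print(q.round(1)); rep('block',ray(c,q,.028))
m=((i[...,0]-i[...,2]>10)&(g>150)).astype(np.uint8); m[:, :230]=0; m[:,420:]=0; m[230:]=0
m=cv2.morphologyEx(m,cv2.MORPH_OPEN,np.ones((3,3)))
h=cv2.convexHull(cv2.findNonZero(m)); f=cv2.fillConvexPoly(np.zeros_like(m),h,1); q=quadfit(f); print(q.round(1)); rep('tile',ray(c,q,.008))
save('w4c',cv2.resize(im[90:240,240:400],None,fx=3,fy=3))
E
```

```text
time_s: 5.78
position: [0.5728, 0.1285, 0.1844]
ee_rot: [0.003, -0.013, 1.0, 0.0]
force: [0.7, 0.7, 0.7]
opening: 0.0801
finger_force: 0.0
[[346.4 136. ]
 [344.  214. ]
 [297.4 214. ]
 [295.4 136. ]]
block [0.571  0.1294 0.028 ] [(np.float64(80.1), np.float64(1.2)), (np.float64(48.3), np.float64(-88.5)), (np.float64(80.1), np.float64(-178.5)), (np.float64(48.7), np.float64(91.5))]
[[270.1 126. ]
 [314.4 126. ]
 [371.1 216. ]
 [274.1 216. ]]
tile [0.5729 0.1162 0.008 ] [(np.float64(44.6), np.float64(91.5)), (np.float64(116.0), np.float64(33.9)), (np.float64(107.6), np.float64(-88.5)), (np.float64(97.8), np.float64(-179.0))]
```

View pics/w4c.png

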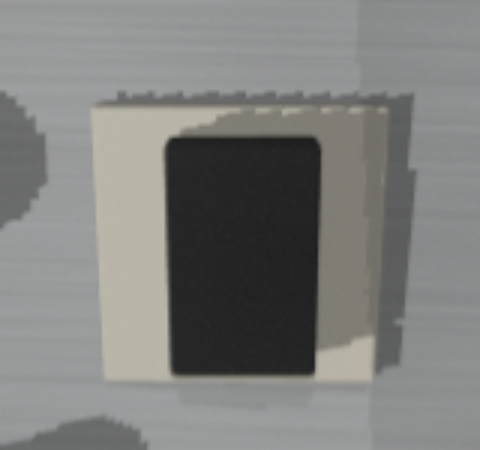

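Run:
```python
from h import *
c=cam('wrist')
q=np.array([(93,107),(388,107),(373,380),(104,380)])/3+[240-.3,90-.3]
rep('tile',ray(c,q,.008))
goto(.4235,-.2225,.2)
```

```text
tile [0.5749 0.1285 0.008 ] [(np.float64(99.6), np.float64(91.5)), (np.float64(99.7), np.float64(1.2)), (np.float64(100.3), np.float64(-88.6)), (np.float64(99.6), np.float64(-179.2))]
shift [ 158.8 -347.   -17.6] spin 0 | now yang 91.5 q6 -83.4 pos [0.5733 0.1286 0.1837] t 5.88
```

```bash
python3 -m pendant '[{"grip":80,"translation":[0,0,41],"spin":0},{"grip":80,"translation":[0,0,82],"spin":0},{"grip":80,"translation":[0,0,123],"spin":0},{"grip":80,"translation":[0,0,155],"spin":0},{"grip":80,"translation":[0,0,168],"spin":0},{"grip":80,"translation":[0,0,168],"spin":0},{"grip":30,"translation":[0,0,168],"spin":0},{"grip":30,"translation":[0,0,168],"spin":0},{"grip":30,"translation":[0,0,168],"spin":0},{"grip":30,"translation":[0,0,168],"spin":0},{"grip":30,"translation":[0,0,168],"spin":0},{"grip":30,"translation":[0,0,162],"spin":0}]'
python3 -m pendant '[{"grip":30,"translation":[-4,-1,0],"spin":0},{"grip":30,"translation":[-4,-1,0],"spin":0},{"grip":30,"translation":[-4,-1,0],"spin":0},{"grip":30,"translation":[-4,-1,2],"spin":0},{"grip":30,"translation":[-4,-1,4],"spin":0},{"grip":30,"translation":[-4,-1,5.5],"spin":0},{"grip":30,"translation":[-4,-1,5.5],"spin":0}]'
```

```text
time_s: 6.88
position: [0.5718, 0.1284, 0.0187]
ee_rot: [0.001, -0.013, 1.0, 0.0]
force: [-0.1, 0.2, -2.0]
opening: 0.0493
finger_force: 41.6
time_s: 7.47
position: [0.5755, 0.1274, 0.0139]
ee_rot: [-0.0, -0.013, 1.0, -0.0]
force: [-10.1, -2.1, 25.3]
opening: 0.0488
finger_force: 44.6
```

```bash
python3 -m pendant '[{"grip":30,"translation":[0,0,-1.5],"spin":0},{"grip":80,"translation":[0,0,-2],"spin":0},{"grip":80,"translation":[0,0,-2],"spin":0},{"grip":80,"translation":[0,0,-2],"spin":0},{"grip":80,"translation":[0,0,-3],"spin":0},{"grip":80,"translation":[0,0,-30],"spin":0},{"grip":80,"translation":[0,0,-70],"spin":0},{"grip":80,"translation":[0,0,-110],"spin":0},{"grip":80,"translation":[0,0,-150],"spin":0},{"grip":80,"translation":[0,0,-170],"spin":0}]'
python3 - <<'E'
from h import *
c=cam('wrist'); im=c['image']; g=cv2.cvtColor(im,cv2.COLOR_RGB2GRAY)
for s,ce,m in comps((g<75),1500):
    if 280<ce[0]<380 and ce[1]<230: q=quadfit(m); print(q.round(1)); rep('block',ray(c,q,.028))
save('w5c',im[90:240,240:400])
goto(.4235,-.2225,.2)
E
```

```text
time_s: 8.3
position: [0.5768, 0.1277, 0.1871]
ee_rot: [0.003, -0.013, 1.0, 0.0]
force: [0.8, 0.7, 1.0]
opening: 0.0798
finger_force: 0.0
[[345.8 134. ]
 [343.7 212. ]
 [297.4 212. ]
 [295.4 134. ]]
block [0.5737 0.1283 0.028 ] [(np.float64(80.5), np.float64(1.4)), (np.float64(48.4), np.float64(-88.5)), (np.float64(80.5), np.float64(-178.6)), (np.float64(48.4), np.float64(91.5))]
shift [ 163.5 -346.2  -12.4] spin 0 | now yang 91.5 q6 -83.5 pos [0.578  0.1278 0.1894] t 8.35
```

```bash
python3 -m pendant '[{"grip":80,"translation":[163,-346,-10],"spin":0},{"grip":80,"translation":[163,-346,-10],"spin":0},{"grip":80,"translation":[163,-346,-10],"spin":0},{"grip":80,"translation":[163,-346,-10],"spin":0},{"grip":80,"translation":[163,-346,-10],"spin":0},{"grip":80,"translation":[163,-346,-10],"spin":0},{"grip":80,"translation":[163,-346,-10],"spin":0},{"grip":80,"translation":[163,-346,-10],"spin":0},{"grip":80,"translation":[163,-346,-10],"spin":0},{"grip":80,"translation":[163,-346,-10],"spin":0},{"grip":80,"translation":[163,-346,-10],"spin":0}]'
python3 - <<'E'
from h import *
c=cam('wrist'); im=c['image']; save('w6',im); np.save('pics/w6.npy',im); hsv=cv2.cvtColor(im,cv2.COLOR_RGB2HSV)
for s,ce,m in comps((hsv[...,1]>110)&(hsv[...,0]>12)&(hsv[...,0]<30),800): print(s,ce)
goto(.4235,-.2225,.2)
E
```

```text
time_s: 9.27
position: [0.4206, -0.2246, 0.192]
ee_rot: [-0.0, -0.011, 1.0, 0.0]
force: [-0.5, -0.5, -0.5]
opening: 0.0805
finger_force: 0.0
[ 301  155   43   48 1630] [321.94907975 178.83742331]
[    0   188   131   131 12982] [ 59.86488985 254.29109536]
shift [-2.3  0.6 -8. ] spin 0 | now yang 91.4 q6 -124.9 pos [ 0.4212 -0.2232  0.192 ] t 9.32
```

View pics/w6.png

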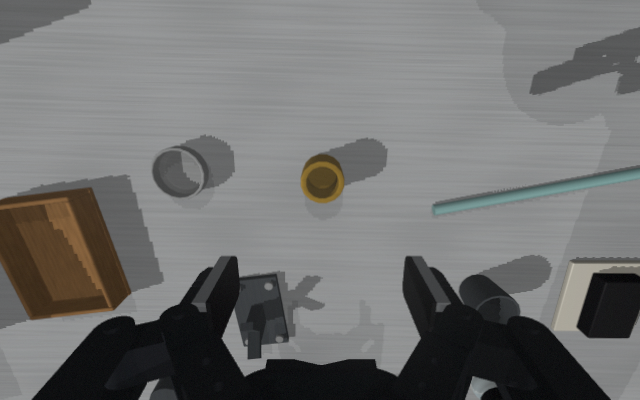

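The mould's rim is centred near (322,181), the dish near (180,171), and the post is partly hidden by the left finger at (260,310).

Run:
```python
from h import *
c=cam('wrist')
p=ray(c,[(322,181.5),(302,181.5),(342.5,181.5),(322,202)],.04);print(p)
print(ray(c,[(179.5,171)],.022))
goto(p[0,0],p[0,1],.02)
```

```text
[[ 0.42229868 -0.2210166   0.04      ]
 [ 0.42275392 -0.24074695  0.04      ]
 [ 0.42183357 -0.20079167  0.04      ]
 [ 0.44373689 -0.22048956  0.04      ]]
[[ 0.4195129  -0.36822046  0.022     ]]
shift [ -0.7   1.1 172. ] spin 0 | now yang 91.5 q6 -124.9 pos [ 0.4217 -0.2223  0.192 ] t 9.37
```

```bash
python3 -m pendant '[{"grip":80,"translation":[0,1,40],"spin":0},{"grip":80,"translation":[0,1,80],"spin":0},{"grip":80,"translation":[0,1,120],"spin":0},{"grip":80,"translation":[0,1,160],"spin":0},{"grip":80,"translation":[0,1,180],"spin":0},{"grip":80,"translation":[0,1,180],"spin":0},{"grip":25,"translation":[0,1,180],"spin":0},{"grip":25,"translation":[0,1,180],"spin":0},{"grip":25,"translation":[0,1,180],"spin":0},{"grip":25,"translation":[0,1,180],"spin":0},{"grip":25,"translation":[0,1,180],"spin":0},{"grip":25,"translation":[0,1,180],"spin":0}]' 40
python3 -m pendant '[{"grip":25,"translation":[0,0,-5],"spin":0},{"grip":25,"translation":[0,0,-40],"spin":0},{"grip":25,"translation":[0,0,-80],"spin":0},{"grip":25,"translation":[0,0,-120],"spin":0},{"grip":25,"translation":[0,0,-150],"spin":0}]'
python3 - <<'E'
from h import *
goto(.574,.1284,.16,91.5)
E
```

```text
time_s: 10.37
position: [0.4229, -0.2221, 0.0143]
ee_rot: [0.002, -0.013, 1.0, -0.001]
force: [-0.3, 2.8, 7.6]
opening: 0.0425
finger_force: 39.9
time_s: 10.78
position: [0.4219, -0.2218, 0.1664]
ee_rot: [0.001, -0.013, 1.0, -0.001]
force: [1.1, -0.2, -2.7]
opening: 0.042
finger_force: 42.4
shift [-161.2  346.1    6.2] spin -0.0 | now yang 91.5 q6 -124.8 pos [ 0.4219 -0.2218  0.1664] t 10.78
```

```bash
python3 -m pendant '[{"grip":25,"translation":[-161,346,0],"spin":0},{"grip":25,"translation":[-161,346,0],"spin":0},{"grip":25,"translation":[-161,346,0],"spin":0},{"grip":25,"translation":[-161,346,0],"spin":0},{"grip":25,"translation":[-161,346,0],"spin":0},{"grip":25,"translation":[-161,346,0],"spin":0},{"grip":25,"translation":[-161,346,0],"spin":0},{"grip":25,"translation":[-161,346,0],"spin":0},{"grip":25,"translation":[-161,346,0],"spin":0},{"grip":25,"translation":[-161,346,0],"spin":0},{"grip":25,"translation":[-161,346,0],"spin":0}]'
python3 - <<'E'
from h import *
c=cam('wrist');save('w7',c['image'])
goto(.5740,.1284,.052,91.5)
E
```

```text
time_s: 11.7
position: [0.5738, 0.1307, 0.1631]
ee_rot: [0.001, -0.015, 1.0, 0.0]
force: [-0.4, 0.1, -2.7]
opening: 0.0421
finger_force: 42.4
shift [ -0.7  -0.6 110.9] spin 0.1 | now yang 91.6 q6 -83.4 pos [0.5732 0.129  0.1629] t 11.75
```

View pics/w7.png

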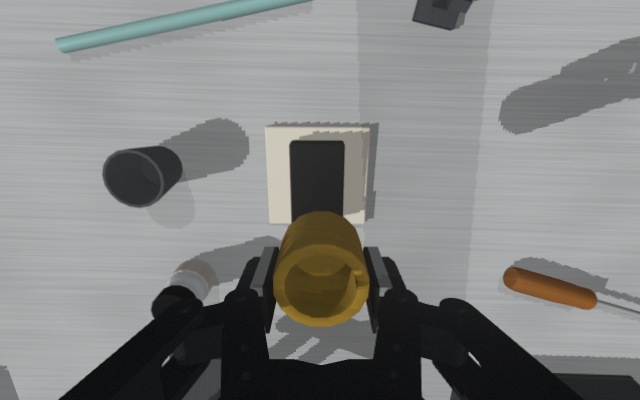

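The mould is held upright (rim at (320,285)) and the block is in the middle of the tile.

```bash
python3 -m pendant '[{"grip":25,"translation":[-1,-1,41],"spin":0},{"grip":25,"translation":[-1,-1,82],"spin":0},{"grip":25,"translation":[-1,-1,104],"spin":0},{"grip":25,"translation":[-1,-1,112],"spin":0},{"grip":25,"translation":[-1,-1,116],"spin":0},{"grip":25,"translation":[-1,-1,118],"spin":0},{"grip":25,"translation":[-1,-1,118],"spin":0}]'
python3 -m pendant '[{"grip":25,"translation":[0,0,1],"spin":0},{"grip":25,"translation":[0,0,2],"spin":0},{"grip":25,"translation":[0,0,2.5],"spin":0}]'
```

```text
time_s: 12.33
position: [0.5753, 0.127, 0.0458]
ee_rot: [0.001, -0.013, 1.0, 0.0]
force: [-1.2, -1.0, -1.3]
opening: 0.0421
finger_force: 42.4
time_s: 12.58
position: [0.5749, 0.1274, 0.0426]
ee_rot: [0.001, -0.013, 1.0, 0.0]
force: [0.6, 0.3, -2.8]
opening: 0.0424
finger_force: 42.4
```

```bash
python3 -m pendant '[{"grip":25,"translation":[0,0,1],"spin":0},{"grip":25,"translation":[0,0,1.5],"spin":0},{"grip":25,"translation":[0,0,2],"spin":0},{"grip":25,"translation":[0,0,2],"spin":0}]'
```

```text
time_s: 12.92
position: [0.575, 0.1275, 0.0423]
ee_rot: [0.001, -0.013, 1.0, -0.0]
force: [-10.0, -2.4, 24.9]
opening: 0.0425
finger_force: 44.8
```

```bash
python3 -m pendant '[{"grip":25,"translation":[0,0,-1.5],"spin":0},{"grip":75,"translation":[0,0,-1.5],"spin":0},{"grip":75,"translation":[0,0,-1.5],"spin":0},{"grip":75,"translation":[0,0,-1.5],"spin":0},{"grip":75,"translation":[0,0,-2],"spin":0},{"grip":75,"translation":[0,0,-30],"spin":0},{"grip":75,"translation":[0,0,-70],"spin":0},{"grip":75,"translation":[0,0,-110],"spin":0},{"grip":75,"translation":[0,0,-145],"spin":0},{"grip":75,"translation":[0,0,-160],"spin":0}]'
python3 - <<'E'
from h import *
c=cam('wrist'); im=c['image']; save('w8',im); hsv=cv2.cvtColor(im,cv2.COLOR_RGB2HSV); g=hsv[...,2]
for s,ce,m in comps((hsv[...,1]>110)&(hsv[...,0]>12)&(hsv[...,0]<30),800):
    print(s,ce)
    if 280<ce[0]<380:
        x0=s[0];w=s[2];yb=s[1]+s[3]; r=w/2
        p=ray(c,[(x0+r-.5,yb-r),(x0+r-.5,yb-.5)],.068); print('mould',p[0],'x by bottom edge',p[1,0]-.022)
goto(.414,.22,.2)
E
```

```text
time_s: 13.75
position: [0.5761, 0.1276, 0.2048]
ee_rot: [0.003, -0.013, 1.0, 0.0]
force: [0.4, 0.5, 1.2]
opening: 0.0751
finger_force: 0.0
[ 298  153   46   52 1929] [320.40279938 178.91342665]
mould [0.57425651 0.12829463 0.068     ] x by bottom edge 0.574700513889373
[ 489  247   83   37 1564] [529.45140665 265.5140665 ]
shift [160.2  96.5   4.6] spin 0 | now yang 91.5 q6 -83.5 pos [0.5766 0.1278 0.2058] t 13.8
```

```bash
python3 -m pendant '[{"grip":75,"translation":[160,96,0],"spin":0},{"grip":75,"translation":[160,96,0],"spin":0},{"grip":75,"translation":[160,96,0],"spin":0},{"grip":75,"translation":[160,96,0],"spin":0},{"grip":75,"translation":[160,96,0],"spin":0},{"grip":75,"translation":[160,96,0],"spin":0},{"grip":75,"translation":[160,96,0],"spin":0},{"grip":75,"translation":[160,96,0],"spin":0}]'
python3 - <<'E'
from h import *
c=cam('wrist'); im=c['image']; np.save('pics/w9.npy',im); print(robot.sense()['position'])
save('w9c',cv2.resize(im[80:260,200:440],None,fx=3.2,fy=3.2,interpolation=cv2.INTER_CUBIC))
E
```

```text
time_s: 14.47
position: [0.4127, 0.219, 0.1997]
ee_rot: [0.0, -0.013, 1.0, -0.0]
force: [0.1, -0.1, -0.2]
opening: 0.0753
finger_force: 0.0
[0.41289297 0.21884911 0.19960567]
```

View pics/w9c.png

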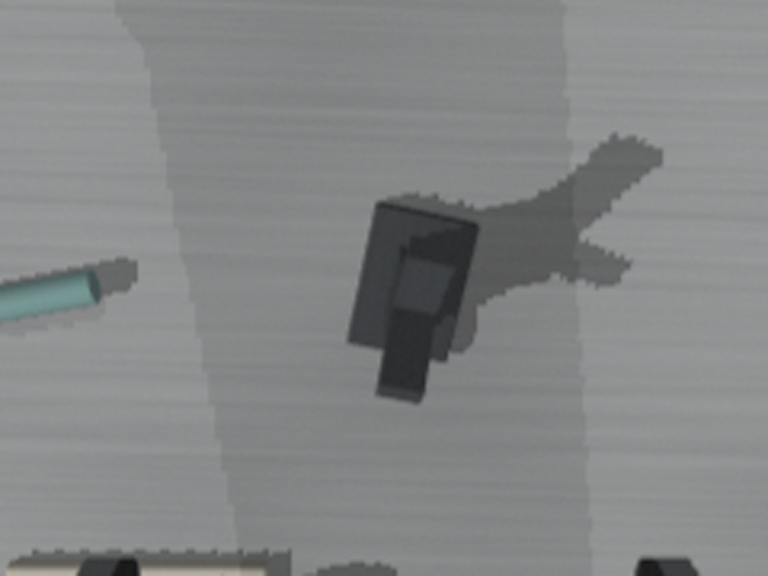

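Foot corners in the crop: (378,203), (478,226), (446,361), (348,343); the long side runs down the picture, a bit tilted.

Run:
```python
from h import *
c=cam('wrist')
q=np.array([(378,203),(478,226),(446,362),(348,343)])/3.2+[200-.35,80-.35]
p=ray(c,q,.008); rep('foot',p)
q=np.array([(377,396),(420,403)])/3.2+[199.65,79.65]; print('tip top',ray(c,q,.063))
m=p.mean(0); goto(m[0],m[1],.03,None)
for a in (76,78,80): goto(m[0],m[1],.03,a)
```

```text
foot [0.4103 0.2282 0.008 ] [(np.float64(34.7), np.float64(78.5)), (np.float64(49.3), np.float64(-10.2)), (np.float64(35.3), np.float64(-100.0)), (np.float64(50.2), np.float64(169.1))]
tip top [[0.4315839  0.21698954 0.063     ]
 [0.43349188 0.22993769 0.063     ]]
shift [  2.4   9.5 169.6] spin 0 | now yang 91.4 q6 -69.2 pos [0.4129 0.2187 0.1996] t 14.57
shift [  2.4   9.5 169.6] spin 15.4 | now yang 91.4 q6 -69.2 pos [0.4129 0.2187 0.1996] t 14.57
shift [  2.4   9.5 169.6] spin 13.4 | now yang 91.4 q6 -69.2 pos [0.4129 0.2187 0.1996] t 14.57
shift [  2.4   9.5 169.6] spin 11.4 | now yang 91.4 q6 -69.2 pos [0.4129 0.2187 0.1996] t 14.57
```

```bash
python3 -m pendant '[{"grip":60,"translation":[2.5,9.5,40],"spin":7},{"grip":60,"translation":[2.5,9.5,80],"spin":12},{"grip":60,"translation":[2.5,9.5,120],"spin":12},{"grip":60,"translation":[2.5,9.5,150],"spin":12},{"grip":60,"translation":[2.5,9.5,150],"spin":12},{"grip":60,"translation":[2.5,9.5,150],"spin":12}]'
python3 - <<'E'
from h import *
goto(.4103,.2282,.018,79.4)
E
```

```text
time_s: 15.07
position: [0.4094, 0.228, 0.0492]
ee_rot: [-0.001, 0.092, 0.996, -0.001]
force: [0.6, -1.0, -0.5]
opening: 0.0601
finger_force: 0.0
shift [-1.   0.4 31.2] spin 0.0 | now yang 79.4 q6 -56.0 pos [0.4094 0.228  0.0492] t 15.07
```

```bash
python3 -m pendant '[{"grip":60,"translation":[-0.5,0.5,31],"spin":0},{"grip":60,"translation":[-0.5,0.5,31],"spin":0},{"grip":2,"translation":[-0.5,0.5,31],"spin":0},{"grip":2,"translation":[-0.5,0.5,31],"spin":0},{"grip":2,"translation":[-0.5,0.5,31],"spin":0},{"grip":2,"translation":[-0.5,0.5,31],"spin":0},{"grip":2,"translation":[-0.5,0.5,31],"spin":0},{"grip":2,"translation":[-0.5,0.5,31],"spin":0},{"grip":2,"translation":[-0.5,0.5,31],"spin":0}]' 50
```

```text
time_s: 15.82
position: [0.4107, 0.2293, 0.0204]
ee_rot: [0.001, 0.092, 0.996, 0.0]
force: [-1.8, -2.0, 12.6]
opening: 0.0131
finger_force: 49.2
```

```bash
python3 -m pendant '[{"grip":2,"translation":[0,0,-5],"spin":0},{"grip":2,"translation":[0,0,-40],"spin":0},{"grip":2,"translation":[0,0,-80],"spin":0},{"grip":2,"translation":[0,0,-120],"spin":0},{"grip":2,"translation":[0,0,-160],"spin":0},{"grip":2,"translation":[0,0,-180],"spin":0}]'
python3 - <<'E'
from h import *
goto(.587,-.160,.20,97.5)
E
```

```text
time_s: 16.32
position: [0.4108, 0.2294, 0.204]
ee_rot: [0.003, 0.091, 0.996, 0.001]
force: [0.1, 0.9, -1.2]
opening: 0.013
finger_force: 49.8
shift [-244.2 -350.9    4. ] spin -18.0 | now yang 79.5 q6 -56.0 pos [0.4108 0.2294 0.204 ] t 16.32
```

```bash
python3 -m pendant '[{"grip":2,"translation":[-244,-351,4],"spin":-18},{"grip":2,"translation":[-244,-351,4],"spin":-18},{"grip":2,"translation":[-244,-351,4],"spin":-18},{"grip":2,"translation":[-244,-351,4],"spin":-18},{"grip":2,"translation":[-244,-351,4],"spin":-18},{"grip":2,"translation":[-244,-351,4],"spin":-18},{"grip":2,"translation":[-244,-351,4],"spin":-18},{"grip":2,"translation":[-244,-351,4],"spin":-18},{"grip":2,"translation":[-244,-351,4],"spin":-18},{"grip":2,"translation":[-244,-351,4],"spin":-18},{"grip":2,"translation":[-244,-351,4],"spin":-18},{"grip":2,"translation":[-244,-351,4],"spin":-18}]'
python3 - <<'E'
from h import *
c=cam('wrist'); im=c['image']; np.save('pics/w10.npy',im); save('w10',im); goto(.587,-.16,.2,97.5)
a=cv2.resize(im[60:280,60:380],None,fx=2.4,fy=2.4,interpolation=cv2.INTER_CUBIC); save('w10c',a)
print(proj(c,[[.605,-.3,.008]]))
E
```

```text
time_s: 17.32
position: [0.5867, -0.1648, 0.1951]
ee_rot: [0.0, -0.064, 0.998, -0.001]
force: [0.0, -0.1, -2.4]
opening: 0.0133
finger_force: 49.8
shift [-1.5  2.3 -5.1] spin -0.2 | now yang 97.3 q6 -117.2 pos [ 0.5858 -0.1625  0.1949] t 17.37
[[195.31589896 172.48843513]]
```

View pics/w10c.png

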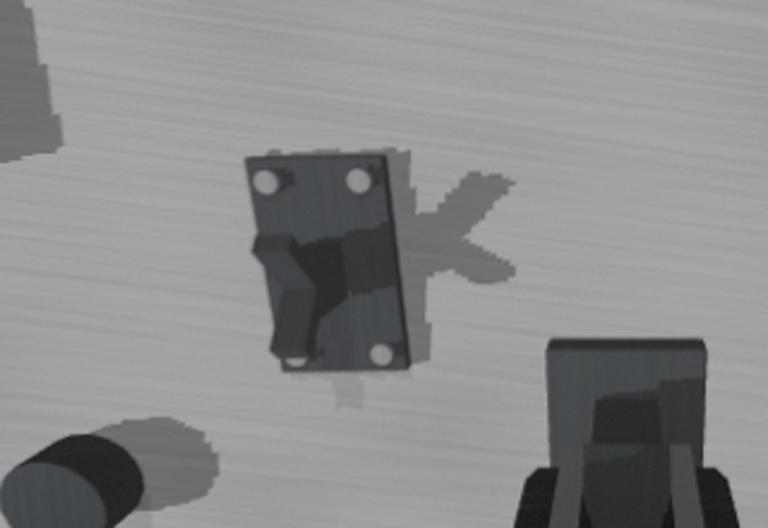

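The post foot's top corners in the crop are (247,158), (381,157), (404,368), (284,370); bolts (265,181), (358,181), (381,355).

Run:
```python
from h import *
c=cam('wrist')
T=lambda q:np.array(q)/2.4+[60-.3,60-.3]
p=ray(c,T([(247,158),(381.5,157),(404.5,368),(284,370)]),.008); rep('post',p)
b=ray(c,T([(265,181),(358,181),(381,355)]),.011); print(b,(b[0]+b[2])/2,[np.degrees(np.arctan2(*(b[i]-b[1])[1::-1])) for i in (0,2)])
# tips, top edges at z .063: upper tip end edge, lower tip end edge
```

```text
post [ 0.6025 -0.2953  0.008 ] [(np.float64(58.1), np.float64(97.8)), (np.float64(98.0), np.float64(7.6)), (np.float64(57.2), np.float64(-81.7)), (np.float64(98.5), np.float64(-171.9))]
[[ 0.5661837  -0.32205603  0.011     ]
 [ 0.56100476 -0.28225686  0.011     ]
 [ 0.64059092 -0.27058454  0.011     ]] [ 0.60338731 -0.29632028  0.011     ] [np.float64(-82.58594648095307), np.float64(8.343672425397374)]
```

Run:
```python
from h import *
for k in range(3): goto(.5838,-.1573,.028,97.9); cam('side')
```

```text
shift [  1.    3.8 166.9] spin -0.5 | now yang 97.4 q6 -117.2 pos [ 0.5854 -0.161   0.1949] t 17.42
shift [  1.   3. 167.] spin -0.4 | now yang 97.5 q6 -117.2 pos [ 0.5853 -0.1602  0.195 ] t 17.47
shift [  1.2   2.5 167.1] spin -0.4 | now yang 97.5 q6 -117.2 pos [ 0.5853 -0.1597  0.1951] t 17.52
```

```bash
python3 -m pendant '[{"grip":2,"translation":[1,2,41],"spin":-0.4},{"grip":2,"translation":[1,2,82],"spin":-0.4},{"grip":2,"translation":[1,2,123],"spin":-0.4},{"grip":2,"translation":[1,2,155],"spin":-0.4},{"grip":2,"translation":[1,2,165],"spin":-0.4},{"grip":2,"translation":[1,2,167],"spin":-0.4},{"grip":2,"translation":[1,2,167],"spin":-0.4},{"grip":2,"translation":[1,2,167],"spin":-0.4}]'
python3 - <<'E'
from h import *
cam('side'); goto(.5838,-.1573,.0204,97.9); print(robot.sense()['force'])
E
```

```text
time_s: 18.23
position: [0.5859, -0.1589, 0.0301]
ee_rot: [0.002, -0.069, 0.998, -0.001]
force: [0.3, -0.4, -1.8]
opening: 0.0131
finger_force: 49.6
shift [1.9 2.  9.8] spin 0.0 | now yang 97.9 q6 -117.5 pos [ 0.5859 -0.159   0.0302] t 18.28
[-0.36831184 -0.1434815  -1.83516307]
```

```bash
python3 -m pendant '[{"grip":2,"translation":[2,2,4],"spin":0},{"grip":2,"translation":[2,2,7],"spin":0},{"grip":2,"translation":[2,2,9],"spin":0},{"grip":2,"translation":[2,2,9],"spin":0}]'
python3 - <<'E'
from h import *
goto(.5838,-.1573,.0204,97.9)
E
```

```text
time_s: 18.62
position: [0.5824, -0.157, 0.0205]
ee_rot: [0.0, -0.069, 0.998, -0.0]
force: [-7.8, 2.6, 16.6]
opening: 0.013
finger_force: 52.3
shift [-1.3 -0.5  0.1] spin -0.0 | now yang 97.9 q6 -117.4 pos [ 0.5824 -0.157   0.0205] t 18.62
```

```bash
python3 -m pendant '[{"grip":2,"translation":[-1,0,-1],"spin":0},{"grip":50,"translation":[-1,0,-1],"spin":0},{"grip":50,"translation":[-1,0,-1],"spin":0},{"grip":50,"translation":[-1,0,-1],"spin":0},{"grip":50,"translation":[-1,0,-2],"spin":0},{"grip":50,"translation":[-1,0,-40],"spin":0},{"grip":50,"translation":[0,-35,-80],"spin":0},{"grip":50,"translation":[0,-70,-120],"spin":0},{"grip":50,"translation":[0,-70,-160],"spin":0},{"grip":50,"translation":[0,-70,-180],"spin":0},{"grip":50,"translation":[0,-70,-180],"spin":0}]'
python3 - <<'E'
from h import *
cam('side')
c=cam('wrist'); im=c['image']; np.save('pics/w11.npy',im); goto(.5838,-.1573,.0204,97.9)
save('w11c',cv2.resize(im[60:280,190:450],None,fx=2.7,fy=2.7,interpolation=cv2.INTER_CUBIC))
E
```

```text
time_s: 19.53
position: [0.5946, -0.2289, 0.2067]
ee_rot: [0.005, -0.068, 0.998, -0.003]
force: [0.7, 0.3, 0.7]
opening: 0.0502
finger_force: 0.0
shift [ -0.6  70.3 179.7] spin -0.0 | now yang 97.9 q6 -123.0 pos [ 0.5924 -0.2268  0.2002] t 19.63
```

View pics/w11c.png

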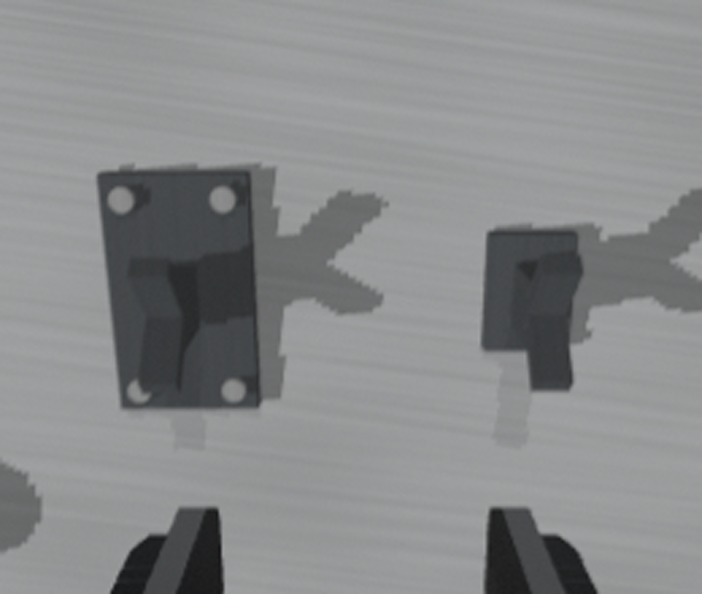

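Both rests show, close to aligned: far tips at (160,388) and (550,388) in the crop, feet at (97–258,172–407) and (484–577,230–349).

Run:
```python
from h import *
np.set_printoptions(precision=4,suppress=True)
c=cam('wrist'); T=lambda q:np.array(q)/2.7+[190-.3,60-.3]
post=ray(c,T([(98,178),(247,177),(257,404),(122,407)]),.008); rep('post',post)
fr=ray(c,T([(488,235),(576,236),(483,349)]),.008); print('rest foot',(fr[1]+fr[2])/2,[(np.linalg.norm(v)*1e3,np.degrees(np.arctan2(v[1],v[0]))) for v in (fr[1]-fr[0],fr[2]-fr[0])])
tp=ray(c,T([(140,388),(181,387.5),(530,389),(571.5,388)]),.063); print(tp)
a=(tp[0]+tp[1])/2;b=(tp[2]+tp[3])/2; d=b-a; print('tip-tip',np.linalg.norm(d)*1e3,np.degrees(np.arctan2(d[1],d[0])))
im=np.load('pics/w11.npy'); save('w11d',np.hstack([cv2.resize(im[115:215,220:292],None,fx=5.5,fy=5.5,interpolation=cv2.INTER_CUBIC),cv2.resize(im[115:215,345:417],None,fx=5.5,fy=5.5,interpolation=cv2.INTER_CUBIC)]))
```

```text
post [ 0.6012 -0.2965  0.008 ] [(np.float64(58.3), np.float64(98.3)), (np.float64(95.0), np.float64(8.1)), (np.float64(57.9), np.float64(-80.8)), (np.float64(96.0), np.float64(-171.7))]
rest foot [ 0.5806 -0.1559  0.008 ] [(np.float64(35.17888031260446), np.float64(97.16111428872792)), (np.float64(47.68872946877262), np.float64(8.304207553079097))]
[[ 0.6218 -0.299   0.063 ]
 [ 0.6196 -0.2845  0.063 ]
 [ 0.6032 -0.1616  0.063 ]
 [ 0.6008 -0.1471  0.063 ]]
tip-tip 138.68348757731047 97.75273236894465
```

View pics/w11d.png

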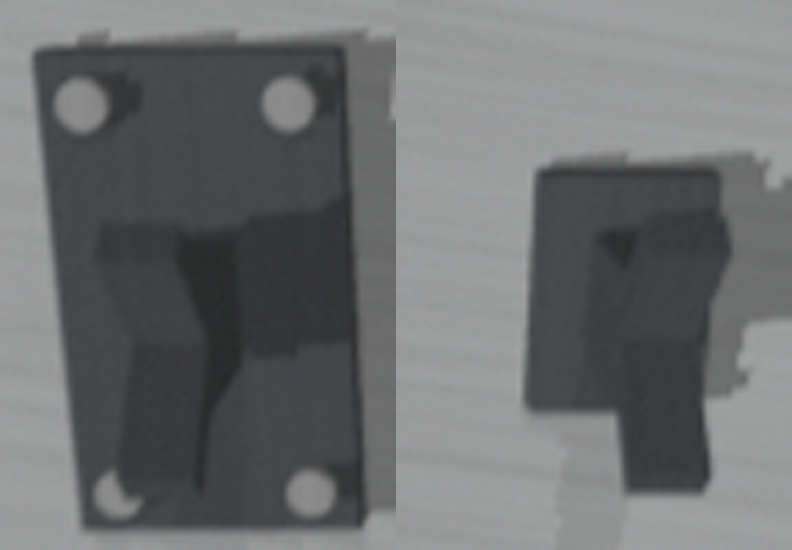

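Run:
```python
from h import *
np.set_printoptions(precision=4,suppress=True)
c=cam('wrist')
P=lambda q:np.array(q)/5.5+[220-.4,115-.4]
Q=lambda q:(np.array(q)-[396,0])/5.5+[345-.4,115-.4]
v=np.vstack([ray(c,P([(132,341),(205,343)]),.04),ray(c,Q([(624,339),(704,338)]),.04)]); print(v)
a=(v[0]+v[1])/2;b=(v[2]+v[3])/2;d=b-a;print(a,b,np.linalg.norm(d)*1e3,np.degrees(np.arctan2(d[1],d[0])))
bo=ray(c,P([(82,105),(290,104),(311,494)]),.011);m=(bo[0]+bo[2])/2;e=bo[2]-bo[1];f=bo[1]-bo[0];print('bolts',m,np.degrees(np.arctan2(e[1],e[0])),np.degrees(np.arctan2(f[1],f[0])),np.linalg.norm(e),np.linalg.norm(f))
```

```text
[[ 0.6001 -0.3024  0.04  ]
 [ 0.5987 -0.2892  0.04  ]
 [ 0.5802 -0.161   0.04  ]
 [ 0.5781 -0.1466  0.04  ]]
[ 0.5994 -0.2958  0.04  ] [ 0.5791 -0.1538  0.04  ] 143.4542340447095 98.11940032340996
bolts [ 0.5998 -0.2955  0.011 ] 8.121977051762777 98.18437578803889 0.07919344437201806 0.0397035615744664
```

Run:
```python
from h import *
goto(.421,-.370,.2,8)
```

```text
shift [ 188.6 -119.3   -2.2] spin 89.9 | now yang 97.9 q6 -123.0 pos [ 0.5914 -0.2259  0.1976] t 19.73
```

```bash
python3 -m pendant '[{"grip":80,"translation":[188,-119,-2],"spin":90},{"grip":80,"translation":[188,-119,-2],"spin":90},{"grip":80,"translation":[188,-119,-2],"spin":90},{"grip":80,"translation":[188,-119,-2],"spin":90},{"grip":80,"translation":[188,-119,-2],"spin":90},{"grip":80,"translation":[188,-119,-2],"spin":90},{"grip":80,"translation":[188,-119,-2],"spin":90},{"grip":80,"translation":[188,-119,-2],"spin":90},{"grip":80,"translation":[188,-119,-2],"spin":90},{"grip":80,"translation":[188,-119,-2],"spin":90},{"grip":80,"translation":[188,-119,-2],"spin":90},{"grip":80,"translation":[188,-119,-2],"spin":90}]'
python3 - <<'E'
from h import *
goto(.421,-.370,.2,8)
E
```

```text
time_s: 20.73
position: [0.4217, -0.3693, 0.1992]
ee_rot: [-0.001, 0.632, 0.775, 0.0]
force: [-0.7, -0.8, 0.5]
opening: 0.08
finger_force: 0.0
shift [-0.6 -0.8 -0.8] spin 3.6 | now yang 11.6 q6 -57.6 pos [ 0.4217 -0.3693  0.1992] t 20.73
```

I've used all 14 views, so from here on I measure numerically only.

Run:
```python
from h import *
c=cam('wrist'); im=c['image']; np.save('pics/w12.npy',im); g=cv2.cvtColor(im,cv2.COLOR_RGB2GRAY)
print(proj(c,[[.421,-.37,.022]]))
r=g[60:260,200:440]; r=cv2.resize(r,None,fx=2,fy=2,interpolation=cv2.INTER_CUBIC)
h=cv2.HoughCircles(cv2.GaussianBlur(r,(5,5),1),cv2.HOUGH_GRADIENT,1,8,param1=80,param2=22,minRadius=38,maxRadius=62)
for x,y,R in h[0][:8]:
    u=np.array([x/2+199.75,y/2+59.75]); p=ray(c,[u,u+[R/2,0]],.022); print(u,R/2,p[0],'rad',np.linalg.norm(p[1]-p[0]))
d=cv2.absdiff(g,cv2.medianBlur(g,101));
```

```text
[[319.30603316 176.33889378]]
[319.5 177.5] 24.15 [ 0.42145708 -0.37120818  0.022     ] rad 0.025742914630404203
[321. 182.] 28.5 [ 0.42402436 -0.37575752  0.022     ] rad 0.030523003923368645
[317.  173.5] 21.65 [ 0.41798224 -0.36744983  0.022     ] rad 0.022982037283587848
[324. 178.] 27.95 [ 0.42626878 -0.37078134  0.022     ] rad 0.029805849858592907
[314.5 177. ] 21.65 [ 0.41612843 -0.37174192  0.022     ] rad 0.02306780690245517
[316.5 181. ] 20.05 [ 0.41908427 -0.37564019  0.022     ] rad 0.021453456080600758
```

Run:
```python
from h import *
goto(.4215,-.3712,.007,8)
```

```text
shift [ -2.3  -0.3 192.2] spin 3.1 | now yang 11.1 q6 -57.1 pos [ 0.4217 -0.3693  0.1992] t 20.78
```

```bash
python3 -m pendant '[{"grip":82,"translation":[-2,0,41],"spin":3},{"grip":82,"translation":[-2,0,82],"spin":3},{"grip":82,"translation":[-2,0,123],"spin":3},{"grip":82,"translation":[-2,0,164],"spin":3},{"grip":82,"translation":[-2,0,185],"spin":3},{"grip":82,"translation":[-2,0,192],"spin":3},{"grip":82,"translation":[-2,0,192],"spin":3},{"grip":40,"translation":[-2,0,192],"spin":3},{"grip":40,"translation":[-2,0,192],"spin":3},{"grip":40,"translation":[-2,0,192],"spin":3},{"grip":40,"translation":[-2,0,192],"spin":3},{"grip":40,"translation":[-2,0,192],"spin":3}]' 25
python3 -m pendant '[{"grip":40,"translation":[0,0,-5],"spin":0},{"grip":40,"translation":[0,0,-40],"spin":0},{"grip":40,"translation":[0,0,-80],"spin":0},{"grip":40,"translation":[0,0,-120],"spin":0},{"grip":40,"translation":[0,0,-160],"spin":0}]'
python3 - <<'E'
from h import *
goto(.5928,-.2263,.16,8)
E
```

```text
time_s: 21.78
position: [0.4232, -0.3727, 0.0109]
ee_rot: [0.001, 0.65, 0.76, -0.0]
force: [-0.6, 1.2, 5.9]
opening: 0.0547
finger_force: 25.3
time_s: 22.2
position: [0.4223, -0.3718, 0.172]
ee_rot: [0.001, 0.65, 0.76, -0.0]
force: [-0.5, -0.1, -1.5]
opening: 0.0547
finger_force: 27.2
shift [117.2 191.1  12. ] spin 1.0 | now yang 9.0 q6 -55.1 pos [ 0.4223 -0.3718  0.172 ] t 22.2
```

```bash
python3 -m pendant '[{"grip":40,"translation":[117,191,5],"spin":1},{"grip":40,"translation":[117,191,5],"spin":1},{"grip":40,"translation":[117,191,5],"spin":1},{"grip":40,"translation":[117,191,5],"spin":1},{"grip":40,"translation":[117,191,5],"spin":1},{"grip":40,"translation":[117,191,5],"spin":1},{"grip":40,"translation":[117,191,5],"spin":1},{"grip":40,"translation":[117,191,5],"spin":1}]'
python3 - <<'E'
from h import *
cam('side');cam('side')
goto(.5928,-.2263,.018,8)
E
```

```text
time_s: 22.87
position: [0.5931, -0.2262, 0.1645]
ee_rot: [0.0, 0.656, 0.755, -0.0]
force: [-0.1, -0.8, -0.6]
opening: 0.0543
finger_force: 27.2
shift [  1.1   0.7 146.4] spin -0.1 | now yang 7.9 q6 -33.1 pos [ 0.5923 -0.2275  0.1644] t 22.97
```

```bash
python3 -m pendant '[{"grip":40,"translation":[1,0.5,41],"spin":0},{"grip":40,"translation":[1,0.5,82],"spin":0},{"grip":40,"translation":[1,0.5,123],"spin":0},{"grip":40,"translation":[1,0.5,140],"spin":0},{"grip":40,"translation":[1,0.5,147],"spin":0},{"grip":40,"translation":[1,0.5,150],"spin":0},{"grip":40,"translation":[1,0.5,151],"spin":0},{"grip":40,"translation":[1,0.5,151],"spin":0}]'
```

```text
time_s: 23.63
position: [0.594, -0.2265, 0.0145]
ee_rot: [0.001, 0.657, 0.754, 0.0]
force: [-0.1, -0.9, -0.4]
opening: 0.0546
finger_force: 27.2
```

```bash
python3 -m pendant '[{"grip":40,"translation":[0,0,1.5],"spin":0},{"grip":40,"translation":[0,0,3],"spin":0},{"grip":40,"translation":[0,0,4],"spin":0},{"grip":40,"translation":[0,0,4],"spin":0}]'
```

```text
time_s: 23.97
position: [0.594, -0.226, 0.0108]
ee_rot: [0.001, 0.656, 0.754, 0.0]
force: [-3.4, 1.4, 14.2]
opening: 0.0545
finger_force: 28.4
```

Dish is down. Release, rise, and head for the rod, measuring the dish from above on the way.

```bash
python3 -m pendant '[{"grip":82,"translation":[0,0,-0.5],"spin":0},{"grip":82,"translation":[0,0,-0.5],"spin":0},{"grip":82,"translation":[0,0,-0.5],"spin":0},{"grip":82,"translation":[0,0,-2],"spin":0},{"grip":82,"translation":[0,0,-30],"spin":0},{"grip":82,"translation":[0,0,-70],"spin":0},{"grip":82,"translation":[0,0,-110],"spin":0},{"grip":82,"translation":[0,0,-150],"spin":0},{"grip":82,"translation":[0,0,-190],"spin":0},{"grip":82,"translation":[0,0,-190],"spin":0}]'
python3 - <<'E'
from h import *
cam('side');cam('side')
c=cam('wrist'); im=c['image']; np.save('pics/w13.npy',im); g=cv2.cvtColor(im,cv2.COLOR_RGB2GRAY)
k=lambda P:proj(c,P)
print(k([[.593,-.2263,.022],[.583,-.157,.008],[.6025,-.296,.008]]))
r=cv2.resize(g[60:260,200:440],None,fx=2,fy=2,interpolation=cv2.INTER_CUBIC)
h=cv2.HoughCircles(cv2.GaussianBlur(r,(5,5),1),cv2.HOUGH_GRADIENT,1,8,param1=80,param2=22,minRadius=38,maxRadius=62)
for x,y,R in h[0][:4]:
    u=np.array([x/2+199.75,y/2+59.75]); p=ray(c,[u,u+[R/2,0]],.022); print(u,R/2,p[0],'rad',np.linalg.norm(p[1]-p[0]))
# bolts: bright round blobs near post
for s,ce,m in comps(g>115,40):
    if s[4]<250 and abs(s[2]-s[3])<5 and s[2]<20: print(s,ce,ray(c,[ce],.011)[0])
for s,ce,m in comps(g<80,300): print(s,ce)
goto(.44,.0116,.2,12.6)
E
```

```text
time_s: 24.8
position: [0.5962, -0.2269, 0.2074]
ee_rot: [0.006, 0.656, 0.754, 0.002]
force: [1.4, -0.6, 0.5]
opening: 0.0819
finger_force: 0.0
[[318.56369699 175.17418786]
 [318.12558353 106.22852904]
 [318.56322657 229.90835634]]
[320.  174.5] 25.5 [ 0.59441735 -0.22535568  0.022     ] rad 0.0272117506827028
[322. 178.] 29.05 [ 0.59706847 -0.22888418  0.022     ] rad 0.031117584755787995
[322.5 171. ] 26.8 [ 0.59652421 -0.22119757  0.022     ] rad 0.028493248129450387
[318.  170.5] 23.55 [ 0.59171251 -0.22131396  0.022     ] rad 0.02502287020005813
[281 215   8   7  42] [284.5        218.14285714] [ 0.56127676 -0.28526444  0.011     ]
[470 388  10  12  72] [474.13888889 395.09722222] [ 0.85821643 -0.52037816  0.011     ]
[ 551    0   89   43 2548] [602.48587127  15.13265306]
[ 290   87   57   37 1867] [317.94215319 104.61114087]
[ 276  206   86   54 3798] [319.31779884 230.18325434]
[   28   257   612   143 49826] [368.64211456 348.21970457]
shift [ 256.  -118.8   -1.4] spin -4.6 | now yang 8.0 q6 -33.0 pos [ 0.5931 -0.2255  0.1985] t 24.95
```

Run:
```python
from h import *
c=cam('wrist'); g=cv2.cvtColor(c['image'],cv2.COLOR_RGB2GRAY).astype(int)
d=np.array([np.cos(np.radians(98)),np.sin(np.radians(98))]); n=np.array([d[1],-d[0]])
f=lambda p:(round(float(p[:2]@n)*1e3,1),round(float(p[:2]@d)*1e3,1))
for u in (300,310,325,335):
    print(u,'col top',g[82:92,u],'bottom',g[254:264,u])
print('rest edge',f(ray(c,[(318,87)],0)[0]),'post outer',f(ray(c,[(319,259.5)],.008)[0]))
print('dish',f(ray(c,[(320,174.5)],.022)[0]),'post from bolt',f(np.array([.6037,-.2995,0])))
print('rest cols',[f(ray(c,[(u,90)],.004)[0]) for u in (290,346)],'post cols',[f(ray(c,[(u,258)],.008)[0]) for u in (276,361)])
for v in (92,98,104,110): print(v,g[v,284:352:1])
```

```text
300 col top [101 101 102 102 101  96  73  61  64  66] bottom [ 53  53  53  50  52  51  58 108 143 147]
310 col top [101 101 100 100 100  96  68  48  49  48] bottom [ 60  60  59  87 129 145 144 144 145 144]
325 col top [103 103 103 103 102  99  72  48  49  48] bottom [ 57  68 113 142 144 144 143 144 143 142]
335 col top [101 101 101 101 101  98  73  61  64  64] bottom [ 52  52  51  52  54  98 135 142 144 143]
rest edge (554.2, -217.0) post outer (554.6, -414.6)
dish (556.1, -304.7) post from bolt (556.1, -380.6)
rest cols [(525.4, -219.9), (582.9, -220.0)] post cols [(502.4, -412.5), (605.6, -412.6)]
92 [146 143 144 143 144 148 146 145 148 147 108  74  66  66  65  65  65  66
  59  50  49  48  50  48  50  49  50  49  48  50  49  48  49  49  50  51
  48  48  49  49  50  47  49  49  50  48  55  55  63  64  65  65  65  66
  65  65  64  66  65  65  94 131 135 133 135 137 143 146]
98 [145 145 146 142 146 149 145 145 147 146 124  80  66  66  66  65  65  65
  66  51  51  50  48  50  50  51  50  49  50  48  50  49  50  50  50  49
  48  50  49  52  49  50  50  50  48  49  56  62  65  65  66  67  65  66
  66  66  66  66  67  65 107 130 131 133 138 138 139 146]
104 [144 145 143 145 150 146 138  76  54  53  54  54  55  61  62  62  62  63
  62  62  62  62  62  61  62  61  62  62  62  62  60  61  62  61  63  59
  53  53  52  53  53  52  53  53  53  53  52  52  51  51  52  52  51  54
  52  53  54  51  57  60  61  62  62  62  96 129 137 134]
110 [144 144 143 147 148 144 146  82  57  53  52  50  53  60  60  60  61  61
  60  60  60  61  61  61  62  60  61  61  62  61  61  61  61  62  59  59
  54  52  52  53  50  51  52  51  51  52  53  52  51  52  52  52  52  51
  52  52  52  51  57  60  60  60  60  61 108 132 133 131]
```

Run:
```python
from h import *
c=cam('wrist'); g=cv2.cvtColor(c['image'],cv2.COLOR_RGB2GRAY).astype(int)
d=np.array([np.cos(np.radians(98)),np.sin(np.radians(98))]); n=np.array([d[1],-d[0]])
f=lambda p:(round(float(p[:2]@n)*1e3,1),round(float(p[:2]@d)*1e3,1))
print(g[210:228,278:294]);print(g[204:262,300]);print(g[204:262,284]);print(g[210:228,344:362])
robot_s=robot.sense()['position'];print(robot_s,f(robot_s),robot.sense()['joint_positions'][0])
```

```text
[[ 71  48  43  42  44  43  43  43  44  41  42  43  42  42  41  41]
 [ 64  55  53  53  47  47  48  54  55  53  54  53  55  54  54  53]
 [ 69  63  64  65  54  50  50  55  56  58  57  63  64  63  64  64]
 [ 70  65  62  65  53  48  49  49  48  50  48  62  65  63  65  65]
 [ 70  64  63  60  52  49  49  50  49  50  49  64  65  65  64  64]
 [ 71  66  66  54  50  49  54  59  62  62  58  64  63  63  64  64]
 [ 74  65  66  61  58  55  76  90  95  93  77  67  63  62  63  65]
 [ 80  66  66  66  67  88 108 114 117 116 108  89  69  61  62  64]
 [ 84  65  65  66  87 116 123 123 124 124 123 115  88  65  61  64]
 [ 84  65  66  65 108 124 125 124 125 125 125 126 103  68  61  62]
 [ 85  65  65  66 117 127 126 126 127 127 127 127 109  71  60  62]
 [ 86  68  66  65 107 126 128 128 127 128 128 128 111  70  63  64]
 [ 88  68  65  66  81 119 126 126 126 126 126 124  96  66  66  65]
 [ 88  69  67  67  66 101 116 123 125 125 120 107  75  64  65  66]
 [ 96  69  66  66  66  72  89 102 106 104  93  79  68  66  65  66]
 [ 92  70  66  65  66  66  65  69  75  70  67  66  66  66  65  66]
 [ 80  69  66  67  66  66  6
[... 1247 characters left out ...]
127 126 126 127 107  71]
 [ 65  64  65  65  64  64  64  65 116 127 128 129 129 129 128 129 113  72]
 [ 64  64  64  62  65  65  65  67 105 125 128 129 129 128 129 128 106  73]
 [ 65  67  66  65  65  64  66  65  80 117 127 127 125 126 126 117  84  69]
 [ 66  65  66  66  65  66  66  65  65  93 111 120 124 118 113  90  70  66]
 [ 66  64  64  65  65  67  66  66  65  66  82  93  99  91  84  70  66  65]
 [ 65  65  65  65  65  65  64  65  65  65  66  66  65  66  66  65  65  67]
 [ 67  65  66  67  67  66  67  68  68  66  66  65  66  66  67  67  67  67]
 [ 65  65  66  65  66  66  65  66  66  66  66  67  67  66  66  66  66  65]]
[ 0.59265678 -0.22532535  0.19715883] (555.5, -305.6) -0.43672363179965307
```

Run:
```python
from h import *
c=cam('wrist'); g=cv2.cvtColor(c['image'],cv2.COLOR_RGB2GRAY).astype(int)
d=np.array([np.cos(np.radians(98)),np.sin(np.radians(98))]); n=np.array([d[1],-d[0]])
f=lambda u,v,z:[round(float(x)*1e3,1) for x in (lambda p:(p[:2]@n,p[:2]@d))(ray(c,[(u,v)],z)[0])]
for nm,a,o in (('post +y edge',(300,208.3,0),-30),('-y edge',(284,257,.008),30),('bolt',(286.2,220.1,.011),-20),('bolt',(356.1,220,.011),-20),('bolt far',(284,251.9,.011),20),('rest +y',(318,87.8,0),-18)):
    r=f(*a); print(nm,r,'centre d',r[1]+o)
for u in (296,298,300,336,340,342): print(u,g[84:128,u])
```

```text
post +y edge [531.7, -350.1] centre d -380.1
-y edge [511.6, -409.8] centre d -379.8
bolt [516.3, -360.4] centre d -380.4
bolt [596.5, -360.3] centre d -380.3
bolt far [512.2, -401.3] centre d -381.3
rest +y [553.3, -217.2] centre d -235.2
296 [100 100  98 100 100  82  70  69  68  69  67  68  67  67  73  77  82  68
  53  52  53  54  52  53  52  54  53  49  51  54  54  52  52  60  83  94
 102 109 131 144 144 143 143 145]
298 [ 98  99  99  99  83  65  65  66  65  66  67  65  63  65  66  67  62  60
  60  60  61  61  60  59  61  61  60  61  59  61  58  58  60  60  63  65
  67  67  67  64  70 121 146 147]
300 [101 101 101 101  83  66  65  65  66  65  66  65  64  65  66  65  62  60
  60  61  61  63  62  60  61  60  60  60  61  61  60  61  61  61  64  66
  66  66  67  63  65  93 108 108]
336 [101 102 101 100  81  64  63  63  63  64  66  64  62  63  65  65  58  53
  52  51  53  53  52  52  53  51  53  52  51  50  49  48  50  55  64  66
  66  67  68  66  68 117 143 139]
340 [102 102 101 100  82  65  64  64  63  65  66  64  63  64  65  65  59  54
  53  51  50  52  52  53  52  51  50  53  51  51  52  51  52  54  62  67
  67  67  68  64  68 121 147 147]
342 [101 101 101 103  80  65  63  66  66  64  65  64  64  62  64  67  62  54
  51  51  51  53  53  53  53  52  53  53  54  50  53  51  51  53  61  67
  66  68  66  67  67 118 141 141]
```

Run:
```python
from h import *
c=cam('wrist')
d=np.array([np.cos(np.radians(98)),np.sin(np.radians(98))]); n=np.array([d[1],-d[0]])
f=lambda u,v,z:[round(float(x)*1e3,1) for x in (lambda p:(p[:2]@n,p[:2]@d))(ray(c,[(u,v)],z)[0])]
print('rest -y edge',f(340,124.9,.008),'rest x edges',f(294.3,92,.008),f(344.2,92,.008))
goto(.583,-.157,.12,98)
```

```text
rest -y edge [576.3, -254.0] rest x edges [529.4, -221.4] [579.9, -221.4]
shift [69.  -0.1 77.3] spin 90.0 | now yang 8.0 q6 -33.0 pos [ 0.5928 -0.2254  0.1972] t 25.15
```

```bash
python3 -m pendant '[{"grip":40,"translation":[69,0,60],"spin":-90},{"grip":40,"translation":[69,0,60],"spin":-90},{"grip":40,"translation":[69,0,60],"spin":-90},{"grip":40,"translation":[69,0,60],"spin":-90},{"grip":40,"translation":[69,0,60],"spin":-90},{"grip":40,"translation":[69,0,60],"spin":-90},{"grip":40,"translation":[69,0,60],"spin":-90},{"grip":40,"translation":[69,0,60],"spin":-90},{"grip":40,"translation":[69,0,60],"spin":-90},{"grip":40,"translation":[69,0,60],"spin":-90},{"grip":40,"translation":[69,0,60],"spin":-90},{"grip":40,"translation":[69,0,60],"spin":-90}]'
python3 - <<'E'
from h import *
cam('side')
goto(.583,-.157,.022,98)
E
```

```text
time_s: 26.15
position: [0.5834, -0.1572, 0.1378]
ee_rot: [-0.001, -0.037, 0.999, 0.0]
force: [-0.1, 0.3, 1.4]
opening: 0.0402
finger_force: 0.0
shift [  0.2   0.2 115.8] spin -3.2 | now yang 94.8 q6 -114.3 pos [ 0.5834 -0.1572  0.1378] t 26.2
```

```bash
python3 -m pendant '[{"grip":40,"translation":[0,0,40],"spin":-3.2},{"grip":40,"translation":[0,0,75],"spin":-3.2},{"grip":40,"translation":[0,0,100],"spin":-3.2},{"grip":40,"translation":[0,0,115],"spin":-3.2},{"grip":40,"translation":[0,0,115],"spin":-3.2},{"grip":40,"translation":[0,0,115],"spin":-3.2},{"grip":2,"translation":[0,0,115],"spin":-3.2},{"grip":2,"translation":[0,0,115],"spin":-3.2},{"grip":2,"translation":[0,0,115],"spin":-3.2},{"grip":2,"translation":[0,0,115],"spin":-3.2},{"grip":2,"translation":[0,0,115],"spin":-3.2},{"grip":2,"translation":[0,0,112],"spin":-3.2}]' 50
python3 -m pendant '[{"grip":2,"translation":[-1.7,-4.6,-2],"spin":0},{"grip":2,"translation":[-1.7,-4.6,-2],"spin":0},{"grip":2,"translation":[-1.7,-4.6,-2],"spin":0},{"grip":2,"translation":[-1.7,-4.6,-2],"spin":0}]'
```

```text
time_s: 27.2
position: [0.5838, -0.1573, 0.0272]
ee_rot: [0.0, -0.062, 0.998, -0.0]
force: [-0.4, -0.8, -3.2]
opening: 0.0127
finger_force: 51.0
time_s: 27.53
position: [0.5858, -0.1617, 0.0286]
ee_rot: [-0.0, -0.062, 0.998, 0.0]
force: [-0.0, -0.2, -3.0]
opening: 0.0126
finger_force: 51.0
```

```bash
python3 -m pendant '[{"grip":2,"translation":[0,0,2],"spin":-0.9},{"grip":2,"translation":[0,0,4],"spin":-0.9},{"grip":2,"translation":[0,0,5],"spin":-0.9},{"grip":2,"translation":[0,0,5],"spin":-0.9}]'
```

```text
time_s: 27.87
position: [0.586, -0.1616, 0.0251]
ee_rot: [-0.0, -0.07, 0.998, -0.0]
force: [-8.8, 3.4, 16.6]
opening: 0.0132
finger_force: 53.6
```

Contact; release, rise to 0.2 above the dish position, turn back and measure again.

```bash
python3 -m pendant '[{"grip":2,"translation":[0,0,-0.8],"spin":0},{"grip":30,"translation":[0,0,-0.8],"spin":0},{"grip":30,"translation":[0,0,-0.8],"spin":0},{"grip":30,"translation":[0,0,-1],"spin":0},{"grip":30,"translation":[0,0,-20],"spin":0},{"grip":30,"translation":[0,0,-60],"spin":0},{"grip":80,"translation":[0,-35,-100],"spin":7},{"grip":80,"translation":[0,-70,-140],"spin":14},{"grip":80,"translation":[0,-70,-175],"spin":21},{"grip":80,"translation":[0,-70,-175],"spin":28},{"grip":80,"translation":[0,-70,-175],"spin":35},{"grip":80,"translation":[0,-70,-175],"spin":42}]'
python3 - <<'E'
from h import *
goto(.595,-.2315,.2,8)
E
```

```text
time_s: 28.87
position: [0.5961, -0.2317, 0.2]
ee_rot: [0.001, 0.296, 0.955, -0.0]
force: [-0.7, 0.0, -1.0]
opening: 0.0806
finger_force: 0.0
shift [ 1.  -0.5 -0. ] spin 47.6 | now yang 55.6 q6 -81.0 pos [ 0.5961 -0.2317  0.2   ] t 28.87
```

```bash
python3 -m pendant '[{"grip":80,"translation":[0,0,0],"spin":48},{"grip":80,"translation":[0,0,0],"spin":48},{"grip":80,"translation":[0,0,0],"spin":48},{"grip":80,"translation":[0,0,0],"spin":48},{"grip":80,"translation":[0,0,0],"spin":48},{"grip":80,"translation":[0,0,0],"spin":48},{"grip":80,"translation":[0,0,0],"spin":48},{"grip":80,"translation":[0,0,0],"spin":48},{"grip":80,"translation":[0,0,0],"spin":48}]'
cat > m.py <<'E'
from h import *
cam('side')
c=cam('wrist'); im=c['image']; np.save('pics/m.npy',im); g=cv2.cvtColor(im,cv2.COLOR_RGB2GRAY)
d=np.array([np.cos(np.radians(98)),np.sin(np.radians(98))]); n=np.array([d[1],-d[0]])
f=lambda u,v,z:[round(float(x)*1e3,1) for x in (lambda p:(p[:2]@n,p[:2]@d))(ray(c,[(u,v)],z)[0])]
r=cv2.resize(g[60:260,200:440],None,fx=2,fy=2,interpolation=cv2.INTER_CUBIC)
h=cv2.HoughCircles(cv2.GaussianBlur(r,(5,5),1),cv2.HOUGH_GRADIENT,1,8,param1=80,param2=20,minRadius=42,maxRadius=60)
for x,y,R in h[0][:4]: print('dish',f(x/2+199.75,y/2+59.75,.022),R/2)
def edge(col,r0,r1):
    q=np.abs(np.diff(g[r0:r1,col].astype(float))); k=q.argmax(); w=slice(max(k-1,0),k+2); return r0+.5+(np.arange(len(q))[w]*q[w]).sum()/q[w].sum()
ro=lambda P:proj(c,[P])[0].round(0).astype(int)
def at(N,D,z): p=n*N/1e3+d*D/1e3; return proj(c,[[p[0],p[1],z]])[0]
for N in (545,568,574):
    u,v=at(N,-222,0).astype(int); e=edge(u,v-10,v+8); u2,v2=at(N,-258,.008).astype(int); e2=edge(u2,v2-9,v2+9)
    print('rest',N,f(u,e,0),f(u2,e2,.008))
for s,ce,m in comps(g>95,30):
    if s[4]<130 and s[2]<13 and s[3]<13: print('blob',s,f(ce[0],ce[1],.011))
for v in range(int(at(555,-226,.008)[1])-2,int(at(555,-226,.008)[1])+4,2):
    u0=int(at(532,-226,.008)[0]);u1=int(at(580,-226,.008)[0])
    a=np.abs(np.diff(g[v,u0-10:u0+9].astype(float))).argmax()+u0-9.5; b=np.abs(np.diff(g[v,u1-8:u1+12].astype(float))).argmax()+u1-7.5
    print('rest x edges',f(a,v,.008)[0],f(b,v,.008)[0])
s=robot.sense()['position']; print('tcp n,d',s[:2]@n*1e3,s[:2]@d*1e3); goto(.595,-.2315,.2,8)
E
python3 m.py
```

```text
time_s: 29.62
position: [0.5957, -0.231, 0.1986]
ee_rot: [-0.0, 0.655, 0.756, -0.0]
force: [0.5, -0.6, 0.6]
opening: 0.0798
finger_force: 0.0
dish [557.4, -306.1] 25.7
dish [559.5, -302.3] 26.95
dish [554.2, -302.9] 23.4
dish [553.2, -307.2] 21.9
rest 545 [544.2, -222.7] [544.2, -258.7]
rest 568 [567.0, -222.6] [567.2, -258.3]
rest 574 [573.1, -212.9] [573.5, -258.3]
blob [280 211   9   8  57] [516.3, -360.8]
blob [350 211   9   8  57] [596.9, -360.4]
blob [281 243   9   8  52] [516.4, -401.2]
blob [349 243   8   8  53] [596.9, -400.9]
rest x edges 529.9 581.5
rest x edges 529.8 581.6
rest x edges 529.8 581.6
tcp n,d 557.8113909836879 -311.65261338382453
shift [-0.4 -0.8 -1.3] spin 0.2 | now yang 8.2 q6 -33.5 pos [ 0.5958 -0.231   0.1987] t 29.72
```

```bash
python3 -m pendant '[{"grip":82,"translation":[4.5,-0.8,41],"spin":0},{"grip":82,"translation":[4.5,-0.8,82],"spin":0},{"grip":82,"translation":[4.5,-0.8,123],"spin":0},{"grip":82,"translation":[4.5,-0.8,164],"spin":0},{"grip":82,"translation":[4.5,-0.8,182],"spin":0},{"grip":82,"translation":[4.5,-0.8,187],"spin":0},{"grip":82,"translation":[4.5,-0.8,187],"spin":0},{"grip":40,"translation":[4.5,-0.8,187],"spin":0},{"grip":40,"translation":[4.5,-0.8,187],"spin":0},{"grip":40,"translation":[4.5,-0.8,187],"spin":0},{"grip":40,"translation":[4.5,-0.8,187],"spin":0},{"grip":40,"translation":[4.5,-0.8,187],"spin":0}]' 25
python3 -m pendant '[{"grip":40,"translation":[0,0,-3],"spin":0},{"grip":40,"translation":[-4.6,-1,-3],"spin":0},{"grip":40,"translation":[-4.6,-1,-3],"spin":0},{"grip":40,"translation":[-4.6,-1,-3],"spin":0},{"grip":40,"translation":[-4.6,-1,-1],"spin":0},{"grip":40,"translation":[-4.6,-1,0],"spin":0},{"grip":40,"translation":[-4.6,-1,1],"spin":0},{"grip":40,"translation":[-4.6,-1,1],"spin":0}]'
```

```text
time_s: 30.72
position: [0.5955, -0.2272, 0.0144]
ee_rot: [0.002, 0.656, 0.755, 0.0]
force: [-1.6, 0.4, 8.2]
opening: 0.0542
finger_force: 24.8
time_s: 31.38
position: [0.5943, -0.2318, 0.0139]
ee_rot: [0.0, 0.656, 0.755, -0.0]
force: [-12.9, 3.8, 33.6]
opening: 0.0542
finger_force: 30.7
```

```bash
python3 -m pendant '[{"grip":40,"translation":[0,0,-1.5],"spin":0},{"grip":82,"translation":[0,0,-2],"spin":0},{"grip":82,"translation":[0,0,-2],"spin":0},{"grip":82,"translation":[0,0,-3],"spin":0},{"grip":82,"translation":[0,0,-30],"spin":0},{"grip":82,"translation":[0,0,-70],"spin":0},{"grip":82,"translation":[0,0,-110],"spin":0},{"grip":82,"translation":[0,0,-150],"spin":0},{"grip":82,"translation":[0,0,-187],"spin":0},{"grip":82,"translation":[0,0,-187],"spin":0}]'
python3 m.py
python3 - <<'E'
from h import *
goto(.44,.0116,.2,12.6)
E
```

```text
time_s: 32.22
position: [0.5967, -0.2325, 0.2056]
ee_rot: [0.005, 0.656, 0.755, 0.002]
force: [0.3, 0.1, 1.3]
opening: 0.0819
finger_force: 0.0
dish [556.6, -310.2] 25.65
dish [552.3, -308.0] 21.35
dish [559.3, -306.4] 26.35
rest 545 [544.3, -222.2] [544.1, -258.3]
rest 568 [567.3, -222.3] [567.3, -258.0]
rest 574 [573.4, -212.7] [573.6, -258.2]
blob [279 208   9   9  57] [516.0, -360.6]
blob [349 208   8   8  55] [596.2, -360.1]
blob [281 240   8   8  51] [516.3, -400.6]
blob [348 240   8   7  50] [596.5, -400.3]
rest x edges 528.8 580.8
rest x edges 529.8 580.9
rest x edges 529.7 580.9
tcp n,d 556.4827113896223 -311.9993445544164
shift [-0.1  0.5 -1. ] spin -0.0 | now yang 8.0 q6 -33.5 pos [ 0.5945 -0.2315  0.199 ] t 32.32
shift [ 262.2 -119.2   -1.7] spin -4.6 | now yang 8.0 q6 -33.5 pos [ 0.5945 -0.2315  0.199 ] t 32.32
```

```bash
python3 -m pendant '[{"grip":60,"translation":[262,-119,0],"spin":-5},{"grip":60,"translation":[262,-119,0],"spin":-5},{"grip":60,"translation":[262,-119,0],"spin":-5},{"grip":60,"translation":[262,-119,0],"spin":-5},{"grip":60,"translation":[262,-119,0],"spin":-5},{"grip":60,"translation":[262,-119,0],"spin":-5},{"grip":60,"translation":[262,-119,0],"spin":-5},{"grip":60,"translation":[262,-119,0],"spin":-5},{"grip":60,"translation":[262,-119,0],"spin":-5},{"grip":60,"translation":[262,-119,0],"spin":-5}]'
python3 - <<'E'
from h import *
cam('side'); c=cam('wrist'); im=c['image']; save('w20',im); hsv=cv2.cvtColor(im,cv2.COLOR_RGB2HSV)
for s,ce,m in comps((hsv[...,0]>75)&(hsv[...,0]<105)&(hsv[...,1]>45),300):
    print(s,ce)
    p=cv2.findNonZero(m).reshape(-1,2).astype(np.float32); v=cv2.fitLine(p,cv2.DIST_L2,0,.01,.01).ravel()
    t=(p-v[2:])@v[:2]; e=[v[2:]+v[:2]*x for x in (t.min(),t.max())]
    w=ray(c,e,.007); d=w[1]-w[0]; print('rod',w,w.mean(0),np.linalg.norm(d),np.degrees(np.arctan2(d[1],d[0]))%180)
goto(.44,.0116,.2,12.6)
E
```

```text
time_s: 33.15
position: [0.4397, 0.0114, 0.1971]
ee_rot: [-0.0, 0.622, 0.783, -0.0]
force: [0.7, -0.9, 0.2]
opening: 0.0599
finger_force: 0.0
[   0   47   25  134 1049] [  8.15919924 118.30886559]
rod [[ 0.11826112  0.0642558   0.007     ]
 [ 0.10820804 -0.07416652  0.007     ]] [ 0.11323458 -0.00495536  0.007     ] 0.13878689821417364 85.846120608763
[ 313   63   11  199 1987] [317.63764469 158.10518369]
rod [[ 0.461132   -0.09764322  0.007     ]
 [ 0.41354178  0.11880922  0.007     ]] [0.43733689 0.010583   0.007     ] 0.2216224016900095 102.40001629246915
shift [ 0.7  0.1 -2.8] spin 0.3 | now yang 12.9 q6 -17.6 pos [0.4401 0.0109 0.1972] t 33.25
```

```bash
python3 - <<'E'
from h import *
goto(.4373,.0106,.002,12.4)
E
python3 -m pendant '[{"grip":45,"translation":[0,-2.7,41],"spin":0.5},{"grip":45,"translation":[0,-2.7,82],"spin":0.5},{"grip":45,"translation":[0,-2.7,123],"spin":0.5},{"grip":45,"translation":[0,-2.7,155],"spin":0.5},{"grip":45,"translation":[0,-2.7,165],"spin":0.5},{"grip":45,"translation":[0,-2.7,165],"spin":0.5},{"grip":45,"translation":[0,-2.7,165],"spin":0.5}]' 25
python3 - <<'E'
from h import *
cam('side');goto(.4373,.0106,.003,12.4)
E
```

```text
shift [  0.3  -2.6 195.2] spin 0.5 | now yang 12.9 q6 -17.6 pos [0.4401 0.0109 0.1972] t 33.25
time_s: 33.83
position: [0.4377, 0.0105, 0.0334]
ee_rot: [-0.0, 0.626, 0.78, -0.0]
force: [0.0, 0.1, 0.3]
opening: 0.045
finger_force: 0.0
shift [ 0.2 -0.9 31.1] spin 0.1 | now yang 12.5 q6 -17.2 pos [0.4382 0.0106 0.0341] t 33.88
```

```bash
python3 -m pendant '[{"grip":30,"translation":[0,-0.5,20],"spin":0},{"grip":30,"translation":[0,-0.5,28],"spin":0},{"grip":30,"translation":[0,-0.5,30],"spin":0},{"grip":30,"translation":[0,-0.5,30],"spin":0},{"grip":2,"translation":[0,-0.5,30],"spin":0},{"grip":2,"translation":[0,-0.5,30],"spin":0},{"grip":2,"translation":[0,-0.5,30],"spin":0},{"grip":2,"translation":[0,-0.5,30],"spin":0},{"grip":2,"translation":[0,-0.5,30],"spin":0},{"grip":2,"translation":[0,-0.5,30],"spin":0}]' 30
python3 -m pendant '[{"grip":2,"translation":[0,0,-5],"spin":0},{"grip":2,"translation":[0,0,-30],"spin":0},{"grip":2,"translation":[0,0,-70],"spin":0},{"grip":2,"translation":[0,0,-110],"spin":0},{"grip":2,"translation":[0,0,-150],"spin":0},{"grip":2,"translation":[0,0,-160],"spin":0}]'
python3 - <<'E'
from h import *
cam('side');s=robot.sense();print(s['opening'],s['finger_force'])
p=np.array([[.990268,-.139173],[.139173,.990268]])@[.5562,-.3115];print(p)
goto(p[0],p[1],.16,8)
E
```

```text
time_s: 34.72
position: [0.4371, 0.0108, 0.0037]
ee_rot: [0.001, 0.626, 0.78, 0.0]
force: [-1.2, 0.1, 6.7]
opening: 0.0108
finger_force: 29.4
time_s: 35.22
position: [0.4386, 0.0107, 0.1687]
ee_rot: [0.003, 0.626, 0.78, 0.002]
force: [0.1, -0.3, 0.8]
opening: 0.0104
finger_force: 29.4
0.010220408454869533 29.449069797992706
[ 0.59413945 -0.23106046]
shift [-269.7   99.4    9.5] spin 4.5 | now yang 12.5 q6 -17.2 pos [0.4386 0.0107 0.1681] t 35.27
```

```bash
python3 -m pendant '[{"grip":2,"translation":[-269,99,5],"spin":4.5},{"grip":2,"translation":[-269,99,5],"spin":4.5},{"grip":2,"translation":[-269,99,5],"spin":4.5},{"grip":2,"translation":[-269,99,5],"spin":4.5},{"grip":2,"translation":[-269,99,5],"spin":4.5},{"grip":2,"translation":[-269,99,5],"spin":4.5},{"grip":2,"translation":[-269,99,5],"spin":4.5},{"grip":2,"translation":[-269,99,5],"spin":4.5},{"grip":2,"translation":[-269,99,5],"spin":4.5},{"grip":2,"translation":[-269,99,5],"spin":4.5}]'
python3 - <<'E'
from h import *
cam('side'); c=cam('wrist'); im=c['image']; hsv=cv2.cvtColor(im,cv2.COLOR_RGB2HSV)
for s,ce,m in comps((hsv[...,0]>75)&(hsv[...,0]<105)&(hsv[...,1]>45),300): 
    p=cv2.findNonZero(m).reshape(-1,2).astype(np.float32); v=cv2.fitLine(p,cv2.DIST_L2,0,.01,.01).ravel(); print(s,ce,v)
goto(.5942,-.2311,.07,8)
E
```

```text
time_s: 36.1
position: [0.5907, -0.2297, 0.1569]
ee_rot: [-0.001, 0.656, 0.755, -0.0]
force: [0.3, 0.4, -0.9]
opening: 0.0106
finger_force: 29.5
[ 307   18   29  352 8476] [320.87600283 180.35618216] [ 1.1879958e-03 -9.9999928e-01  3.2087601e+02  1.8035619e+02]
shift [-2.4  3.1 87.6] spin 0.0 | now yang 8.0 q6 -33.5 pos [ 0.5908 -0.2292  0.1576] t 36.2
```

```bash
python3 -m pendant '[{"grip":2,"translation":[-2.4,3,40],"spin":0},{"grip":2,"translation":[-2.4,3,75],"spin":0},{"grip":2,"translation":[-2.4,3,85],"spin":0},{"grip":2,"translation":[-2.4,3,88],"spin":0},{"grip":2,"translation":[-2.4,3,88],"spin":0},{"grip":2,"translation":[-2.4,3,88],"spin":0}]'
python3 - <<'E'
from h import *
cam('side'); goto(.5942,-.2311,.048,8)
E
```

```text
time_s: 36.7
position: [0.5956, -0.2325, 0.0718]
ee_rot: [0.001, 0.656, 0.755, 0.0]
force: [1.0, -0.1, -0.0]
opening: 0.0104
finger_force: 29.5
shift [ 1.7 -1.4 24. ] spin 0.0 | now yang 8.0 q6 -33.5 pos [ 0.5958 -0.2326  0.072 ] t 36.75
```

```bash
python3 -m pendant '[{"grip":2,"translation":[1.5,-1,6],"spin":0},{"grip":2,"translation":[1.5,-1,12],"spin":0},{"grip":2,"translation":[1.5,-1,17],"spin":0},{"grip":2,"translation":[1.5,-1,21],"spin":0},{"grip":2,"translation":[1.5,-1,23],"spin":0},{"grip":2,"translation":[1.5,-1,23.5],"spin":0},{"grip":2,"translation":[1.5,-1,23.5],"spin":0}]'
```

```text
time_s: 37.33
position: [0.5938, -0.2309, 0.0464]
ee_rot: [0.0, 0.656, 0.755, 0.0]
force: [1.1, 0.7, -0.2]
opening: 0.0102
finger_force: 29.5
```

```bash
python3 -m pendant '[{"grip":2,"translation":[0,0,0.5],"spin":0},{"grip":2,"translation":[0,0,1],"spin":0},{"grip":2,"translation":[0,0,1.5],"spin":0},{"grip":2,"translation":[0,0,1.5],"spin":0}]'
```

```text
time_s: 37.67
position: [0.5939, -0.231, 0.0461]
ee_rot: [0.0, 0.656, 0.755, 0.0]
force: [-3.0, 3.9, 13.4]
opening: 0.0103
finger_force: 30.7
```

```bash
python3 -m pendant '[{"grip":2,"translation":[0,0,-0.6],"spin":0},{"grip":14,"translation":[0,0,-0.6],"spin":0},{"grip":20,"translation":[0,0,-0.6],"spin":0},{"grip":30,"translation":[0,0,-0.6],"spin":0},{"grip":40,"translation":[0,0,-0.6],"spin":0},{"grip":40,"translation":[0,0,-10],"spin":0},{"grip":40,"translation":[0,0,-40],"spin":0},{"grip":40,"translation":[0,0,-80],"spin":0},{"grip":40,"translation":[0,0,-120],"spin":0},{"grip":40,"translation":[0,0,-155],"spin":0},{"grip":40,"translation":[0,0,-155],"spin":0}]'
python3 m.py
python3 - <<'E'
from h import *
d=np.array([np.cos(np.radians(98)),np.sin(np.radians(98))]); n=np.array([d[1],-d[0]])
for cn in ('wrist','scene','side'):
    c=cam(cn); im=c['image']; save('fin_'+cn,im); hsv=cv2.cvtColor(im,cv2.COLOR_RGB2HSV)
    P=proj(c,[[.5942,-.2311,.0485]])[0]
    for s,ce,m in comps((hsv[...,0]>75)&(hsv[...,0]<105)&(hsv[...,1]>35),60):
        if np.linalg.norm(ce-P)>60: continue
        p=cv2.findNonZero(m).reshape(-1,2).astype(np.float32); v=cv2.fitLine(p,cv2.DIST_L2,0,.01,.01).ravel()
        t=(p-v[2:])@v[:2]; e=[v[2:]+v[:2]*x for x in (t.min(),t.max())]
        w=ray(c,e,.0485); q=w[1]-w[0]; x=w.mean(0)[:2]; print(cn,s,'rod ends n,d',[(round(a[:2]@n*1e3,1),round(a[:2]@d*1e3,1)) for a in w],'mid',x@n,x@d,np.linalg.norm(q),np.degrees(np.arctan2(q[1],q[0]))%180)
E
```

```text
time_s: 38.58
position: [0.5962, -0.2322, 0.2083]
ee_rot: [0.006, 0.656, 0.755, 0.002]
force: [-0.6, 0.2, 1.1]
opening: 0.0402
finger_force: 0.0
dish [556.7, -309.5] 23.0
rest 545 [544.9, -222.2] [544.6, -258.2]
rest 568 [567.0, -222.3] [567.0, -258.0]
rest 574 [573.3, -222.0] [573.4, -258.2]
blob [349 207   8   9  53] [596.3, -360.1]
blob [280 208   8   8  54] [516.0, -360.6]
blob [281 239   9   8  54] [516.3, -400.6]
blob [348 239   8   7  48] [596.5, -400.1]
blob [261 287   5   9  31] [486.1, -469.9]
rest x edges 529.2 581.7
rest x edges 529.2 581.7
rest x edges 531.2 581.7
tcp n,d 555.9789579709703 -311.627955549027
shift [-0.4  1.   1.6] spin -0.0 | now yang 8.0 q6 -33.4 pos [ 0.5939 -0.2312  0.2016] t 38.68
wrist [ 313   59   15  221 2722] rod ends n,d [(np.float64(556.4), np.float64(-423.6)), (np.float64(556.8), np.float64(-200.8))] mid 0.5565972229368864 -0.31222113304591403 0.2228547540562843 97.91875540148474
scene [258 241  45  73 358] rod ends n,d [(np.float64(555.8), np.float64(-423.1)), (np.float64(556.2), np.float64(-202.2))] mid 0.5560185652711627 -0.3126193606246463 0.22086856044190148 97.90377615069156
side [356 218  70  50 470] rod ends n,d [(np.float64(555.4), np.float64(-200.5)), (np.float64(552.8), np.float64(-426.1))] mid 0.5540861920950045 -0.31327244194524856 0.22565587271834187 97.33482190050084
```

Run:
```python
from h import *
print(robot.close_job())
```

```text
the job is handed in; nothing more can be done
None
```

The job is handed in at about 39 s of the 112 s, with the whole bench set up as asked. My last measurements put every piece within about 2 mm of its target. I set the loose rest about 5 mm too far out at first, so I re-set it, then the dish, before laying the rod.

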